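Put the light-sensitive samples away in the dark case

ROBOT

A 7-joint arm with a two-finger parallel gripper is mounted at the origin on the work surface. World frame = base frame: x ahead of the robot, y to its left, z up, the work surface at z = 0. Lengths are in mm, angles in rad, forces in N, time in s.
With the tool pointing down it reaches from about 400 to 875 mm from the base axis. Payload 4.4 kg.
Tool frame: the origin (TCP) lies on the centre line of the jaws, within the pads' length; the fingertips stand 14 mm ahead of it and the grasp point (between the pads) lies 5 mm behind it (tips_ahead is the distance from the TCP to the fingertips, in mm); z points along the fingers, y is the line along which they close (so a half turn about z gives the same grasp; the last joint's range is limited). The gripper opens to 85 mm and grips with 20 to 120 N. Pads are 22 mm wide; open, the fingers measure 114 mm over their backs; the gripper's body (76 mm by 85 mm) begins 54 mm behind the grasp point. The pads swing forward as they close: fully open they stand 13 mm farther back than shut.
Start: joints at [1.246, 0.628, 0.038, 1.517, -0.027, 0.996, -0.02], TCP at [166.375, -628.36, 245.313] pointing down, gripper open.
Joint ranges: [-3.06, 3.06], [-0.37, 2.12], [-1.25, 1.32], [0.18, 2.47], [-1.1, 4.24], [0.23, 1.98], [-2.94, 2.94]. Speed limits (rad/s): [2.57, 2.57, 3.14, 3.14, 3.14, 3.14, 3.14].

INTERFACE

Orientations are given as [roll, pitch, yaw] about the fixed x, y, z axes, in that order (R = Rz(yaw) Ry(pitch) Rx(roll)).
In Python, from cell import * gives the robot as it stands.
- The arm moves only by the tool move_arm, never from a script. Its argument "rows" is text: rows parted by semicolons, each of 7 numbers parted by spaces: the shift along the tool's x, y, z scaled (see below), then the turn, a rotation vector about the tool's x, y, z scaled (see below), then the closure, from -1 (fully open) to 1 (shut). A call has 1 to 12 rows; each row is the pose to reach, as a shift and turn from the pose commanded when the call began, along the tool's axes at that moment; what a row does not reach only later rows make up. The controller multiplies each number of a shift by 0.3 m and each number of a turn by pi/2 rad. A row lasts 1/12 s, in which the tool goes at most 41.7 mm and 7.16 degrees, less where a joint would pass 70% of its speed; a pose out of reach is approached as far as the arm can. A call with a number of a shift or a turn outside -1 to 1 is refused whole. A call with a gripper value outside its range is refused whole. The fingers move at their own pace and stop on an object; the grip force is fixed at half the most. Time passes only in rows, so rows that repeat a pose let the fingers close. It gives the time, the measured TCP pose, the force, the opening and the grip force at its end, in the units of the state.
- read_state(): the state, without advancing time (a new reading comes with each control period).
- get_image(name): name is "side" or "top"; returns a dict with "img" (480x640x3 uint8, red, green, blue), "vfov" (degrees; the focal length in pixels is half the picture's height over the tangent of half this angle, whatever the lens; pixels are square), "cx", "cy" (the principal point, pixels), "extrinsics" (4x4, takes a point from camera to world coordinates). Camera axes: x right, y up, looking along -z (the intrinsics and any distortion apply to the point x, -y, -z); pixel columns grow to the right and rows downward; lengths in mm; the calibration is good to about 2 mm. A picture is of the moment at which its call begins. There is no depth.
- finish_job(): hands the job in; it is judged then, once.
The state is a dict: "clock": time; "qpos": joint angles; "qd": joint speeds; "tau": joint torques, N m; "eef_pos": TCP position; "tool_rot": TCP orientation; "force": force on the tool from outside, world axes, zero at the start; "torque": the same for the moment, N m; "width": finger opening in mm; "gripper_force": force on a finger pad.
Only numpy, scipy, OpenCV 4.12 (cv2) and the standard library are available. Lean on these libraries where they do the work, as an engineer would, in place of code of your own. Each camera call takes 0.05 s, during which the arm holds its last target. There are 200 camera calls.

TASK

The sample case's lid is stuck shut: slip the tip of the red-handled pry blade into the slot under its orange lip and lever it open with the blade, not with the fingers, then swing the lid fully open, past vertical. Stand every amber bottle from the bench upright in a free compartment of the case, leaving the clear bottles and those already stored where they are, then close the lid fully again. Finish with the blade lying flat on its black mat, in the middle of it.

Things in the scene. Friction and masses are not known exactly. Their poses are not given: they have to be found in the camera images.
- case: Sample case fixed to the bench: blue base 138 (x) by 204 mm (y), walls 40 mm tall, floor 6 mm thick, white dome lid (112 mm tall overall when shut). Origin: centre of the underside, z up. Front with pry lip looks to -x of the case; hinge along y at x = +69, z = 45 mm.
- case_in (a point): Centre of the case's floor, 6 mm over the bench, axes as the case's. Dividers 20 mm high make six compartments, 62 mm square, centred at x = -33, +33 and y = -66, 0, +66 mm from here; each holds one bottle, which stands on this floor.
- slot (a point): Middle of the slot's mouth, 44 mm over the bench, 87 mm in front of the case's centre, axes as the case's: an 8 mm high gap between the base's blue front flange (18 mm deep, top at 40 mm) and the lid's orange lip (underside at 48 mm when shut), all along the front. Too narrow for fingers; the blade's tip goes in towards +x, up to 17 mm deep (bottles stand behind).
- lid (a joint): Lid hinge angle in rad: 0 shut, grows as it opens, stops at 2.0 (leaning back past vertical). Stiff hinge (0.22 N m friction, lid 180 g): the lid stays wherever it is left and takes about 2.5 N upward at the lip to lift.
- lip (a point): Middle of the underside of the lid's orange lip, a flange 5 mm thick that sticks out 18 mm in front of the lid over its whole width; its outer edge is 156 mm from the hinge line. It moves with the lid; axes as the lid's.
- lid_hinge (a point): Middle of the hinge line. Axes turn with the lid: y along the hinge, x away from the lip, z to the lid's top. In them the lid's flat outer top lies at z = +67 mm and from x = 0 to -138 mm.
- blade: Pry blade, 175 mm long: red handle 95 mm long (x = -87.5 to +7.5 mm), 30 mm wide (y), 20 mm tall; flat steel blade 24 mm wide, 3 mm thick, from there to x = +87.5 mm, at mid-height of the handle (z = 10 mm). 90 g. Origin: at mid-length on the handle's underside, z up, x towards the tip.
- blade_tip (a point): Middle of the blade's front edge, axes as the blade's.
- mat: Black rubber mat fixed to the bench, 210 by 100 by 3 mm, long side along x. The pry blade lies on it at the start, x the same way. Origin: centre of its underside.
- amber1: Dark brown (amber) sample bottle, round, standing upright: body 52 mm in diameter and 50 mm tall with a heavy base, then a black cap 28 mm in diameter from 56 to 84 mm above the bottom; about 130 g. Origin: centre of its underside, z up. To be put into the case; three or four of them stand on the bench (absent ones read None).
- amber2: Dark brown (amber) sample bottle, round, standing upright: body 52 mm in diameter and 50 mm tall with a heavy base, then a black cap 28 mm in diameter from 56 to 84 mm above the bottom; about 130 g. Origin: centre of its underside, z up. To be put into the case; three or four of them stand on the bench (absent ones read None).
- amber3: Dark brown (amber) sample bottle, round, standing upright: body 52 mm in diameter and 50 mm tall with a heavy base, then a black cap 28 mm in diameter from 56 to 84 mm above the bottom; about 130 g. Origin: centre of its underside, z up. To be put into the case; three or four of them stand on the bench (absent ones read None).
- amber4: Dark brown (amber) sample bottle, round, standing upright: body 52 mm in diameter and 50 mm tall with a heavy base, then a black cap 28 mm in diameter from 56 to 84 mm above the bottom; about 130 g. Origin: centre of its underside, z up. To be put into the case; three or four of them stand on the bench (absent ones read None).
- clear1: Clear glass sample bottle, round, standing upright: body 52 mm in diameter and 50 mm tall with a heavy base, then a blue cap 28 mm in diameter from 56 to 84 mm above the bottom; about 130 g. Origin: centre of its underside, z up. Stays on the bench, not to be moved.
- clear2: Clear glass sample bottle, round, standing upright: body 52 mm in diameter and 50 mm tall with a heavy base, then a blue cap 28 mm in diameter from 56 to 84 mm above the bottom; about 130 g. Origin: centre of its underside, z up. Stays on the bench, not to be moved.
- stored1: Dark brown (amber) sample bottle, round, standing upright: body 52 mm in diameter and 50 mm tall with a heavy base, then a black cap 28 mm in diameter from 56 to 84 mm above the bottom; about 130 g. Origin: centre of its underside, z up. Already in a compartment of the case at the start; one or two of four are there (absent ones read None). Stays in its compartment.
- stored2: Dark brown (amber) sample bottle, round, standing upright: body 52 mm in diameter and 50 mm tall with a heavy base, then a black cap 28 mm in diameter from 56 to 84 mm above the bottom; about 130 g. Origin: centre of its underside, z up. Already in a compartment of the case at the start; one or two of four are there (absent ones read None). Stays in its compartment.
- stored3: Dark brown (amber) sample bottle, round, standing upright: body 52 mm in diameter and 50 mm tall with a heavy base, then a black cap 28 mm in diameter from 56 to 84 mm above the bottom; about 130 g. Origin: centre of its underside, z up. Already in a compartment of the case at the start; one or two of four are there (absent ones read None). Stays in its compartment.
- stored4: Dark brown (amber) sample bottle, round, standing upright: body 52 mm in diameter and 50 mm tall with a heavy base, then a black cap 28 mm in diameter from 56 to 84 mm above the bottom; about 130 g. Origin: centre of its underside, z up. Already in a compartment of the case at the start; one or two of four are there (absent ones read None). Stays in its compartment.
Things that resemble listed ones, but are neither listed nor needed, are in the scene too. Leave any purple or yellow look-alike of the amber2 alone. Leave any turquoise look-alike of the blade alone.

How it is judged:
By the outcome, as a careful person would: the job done as asked, in the order asked, and still so for the second after the job is handed in, with the robot touching nothing.
Of amber1, amber2, amber3, amber4 only 3 to 4 are there at a start; the rules pass over those that are not, and their reading is None.
Of stored1, stored2, stored3, stored4 only 1 to 2 are there at a start; the rules pass over those that are not, and their reading is None.
At some moment in a run one of amber1, amber2, amber3, amber4, blade may be knocked a few centimetres aside while the robot is not near it.
It also fails if it takes over 200 s, if anything falls off the work surface, if the arm or the gripper's body presses on something with over 40 N, if the wrist force passes 120 N, or if a joint passes its speed limit or range.

## Working session

There is one attempt and no reset: what is moved stays moved. The work goes in short steps, Python scripts to look and compute and a tool call to move; the robot and the scene stay as the last step left them, time stands still between calls to the robot, and variables do not carry over. Pictures are saved under pics/ and viewed, at most 14 in all, crops included, and the job is handed in when it is done.

Besides the shell and the picture viewer there is one more tool, called as name(argument=value, ...) on one line, values as JSON. move_arm: Moves the arm, as the interface text tells. Its arguments: {"type":"object","properties":{"rows":{"type":"string"}},"required":["rows"]}

```bash
mkdir -p pics; ls; cat > h.py <<'E'
from cell import *
import numpy as np, cv2
from scipy.spatial.transform import Rotation as R
def snap(n,fn):
    d=get_image(n); cv2.imwrite('pics/'+fn,d['img'][:,:,::-1]); np.savez('pics/'+fn[:-4]+'.npz',**d); return d
def load(fn): return np.load('pics/'+fn+'.npz')
def ray(d,u,v):
    f=240/np.tan(np.radians(float(d['vfov']))/2); E=d['extrinsics']
    return E[:3,3],E[:3,:3]@np.array([(u-d['cx'])/f,-(v-d['cy'])/f,-1])
def onz(d,u,v,z):
    o,r=ray(d,u,v); return (o+r*(z-o[2])/r[2]).round(1)
def proj(d,p):
    f=240/np.tan(np.radians(float(d['vfov']))/2); E=d['extrinsics']
    c=E[:3,:3].T@(np.array(p,float)-E[:3,3]); return (d['cx']+f*c[0]/-c[2],d['cy']-f*c[1]/-c[2])
E
python3 - <<'E'
from h import *
for n in('top','side'):
    d=snap(n,n+'0.png'); print({k:v for k,v in d.items() if k!='img'})
s=read_state();print(s)
E
```

```text
pics
{'vfov': 47.46658762877321, 'cx': 314.49806918612177, 'cy': 240.1547366939041, 'extrinsics': array([[ 2.48478520e-02,  9.94589220e-01, -1.00870552e-01,
         3.73432071e+02],
       [-9.99601421e-01,  2.33662267e-02, -1.58435834e-02,
        -7.50503698e+01],
       [-1.34008931e-02,  1.01224026e-01,  9.94773398e-01,
         1.03527153e+03],
       [ 0.00000000e+00,  0.00000000e+00,  0.00000000e+00,
         1.00000000e+00]])}
{'vfov': 52.33588238054995, 'cx': 316.42812353725037, 'cy': 232.87489382476468, 'extrinsics': array([[-8.74874749e-01,  3.61681524e-01, -3.22150040e-01,
         1.50918334e+02],
       [-4.84343122e-01, -6.56632496e-01,  5.78139694e-01,
         5.22549613e+02],
       [-2.43173945e-03,  6.61830976e-01,  7.49649149e-01,
         8.73334255e+02],
       [ 0.00000000e+00,  0.00000000e+00,  0.00000000e+00,
         1.00000000e+00]])}
{'clock': 0.1, 'qpos': array([ 1.24620243,  0.62925925,  0.03847343,  1.51824602, -0.02704059,
        0.99630991, -0.01999546]), 'qd': array([ 0.00063151, -0.00073452, -0.00119181, -0.00356722, -0.00076496,
       -0.00055418, -0.00077152]), 'tau': array([ 1.87858859e-03, -5.64532936e+01,  1.22947946e+00, -1.93975157e+01,
        1.11048928e-02,  5.31783822e-03, -9.22457161e-06]), 'eef_pos': array([ 166.23470661, -627.83724939,  244.48493501]), 'tool_rot': array([-3.13988854e+00, -1.17282762e-07,  2.58753651e-01]), 'force': array([ 0.36185546,  0.13956649, -0.53077299]), 'torque': array([0.03930864, 0.06628043, 0.03898069]), 'gripper_force': 0.0, 'width': 85.46691601258736}
```

View pics/top0.png

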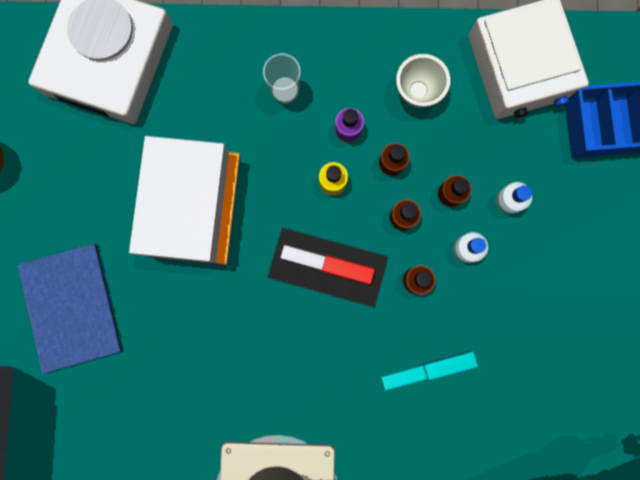

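View pics/side0.png

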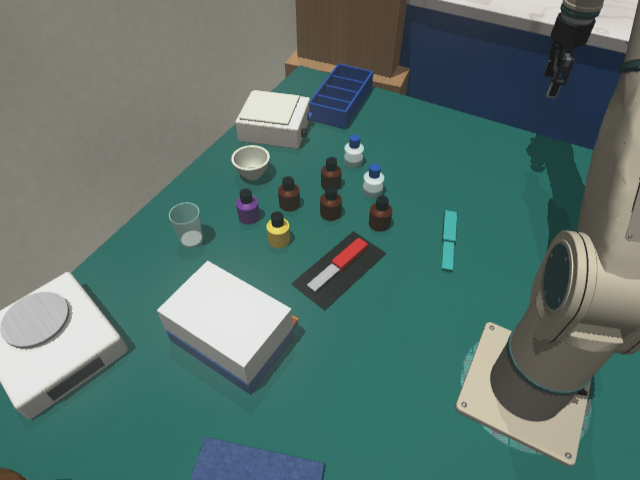

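Candidates: blade red/white at (327,264) vs turquoise (430,371). Ambers are (395,158), (456,190), (406,214) and (420,280), vs purple (349,124), yellow (333,178), and clear (515,197) and (471,248). I choose the red-handled blade and the four brown bottles, and check them in crops.

```bash
python3 - <<'E'
import cv2
a=cv2.imread('pics/top0.png')
def crop(x0,y0,x1,y1,s,fn):
    c=cv2.resize(a[y0:y1,x0:x1],None,fx=s,fy=s,interpolation=cv2.INTER_CUBIC)
    for x in range((x0+9)//10*10,x1,10): cv2.line(c,((x-x0)*s,0),((x-x0)*s,12 if x%50==0 else 5),(255,255,255),1); x%50==0 and cv2.putText(c,str(x),((x-x0)*s+2,12),0,.4,(255,255,255))
    for y in range((y0+9)//10*10,y1,10): cv2.line(c,(0,(y-y0)*s),(12 if y%50==0 else 5,(y-y0)*s),(255,255,255),1); y%50==0 and cv2.putText(c,str(y),(2,(y-y0)*s-2),0,.4,(255,255,255))
    cv2.imwrite('pics/'+fn,c)
crop(120,125,400,315,3,'c1.png') if 0 else crop(124,125,390,315,3,'c1.png')
crop(320,90,540,300,3,'c2.png') if 0 else crop(325,110,540,300,3,'c2.png')
E
```

```text
(no output)
```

View pics/c1.png

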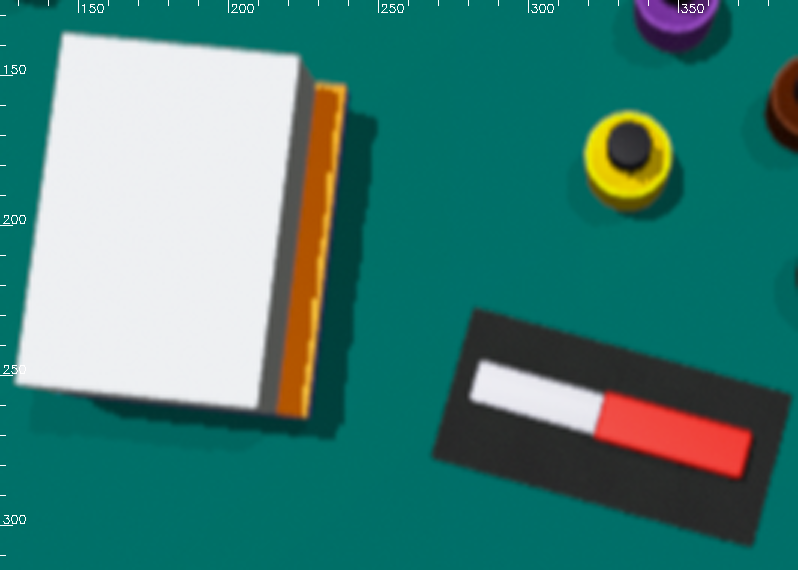

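View pics/c2.png

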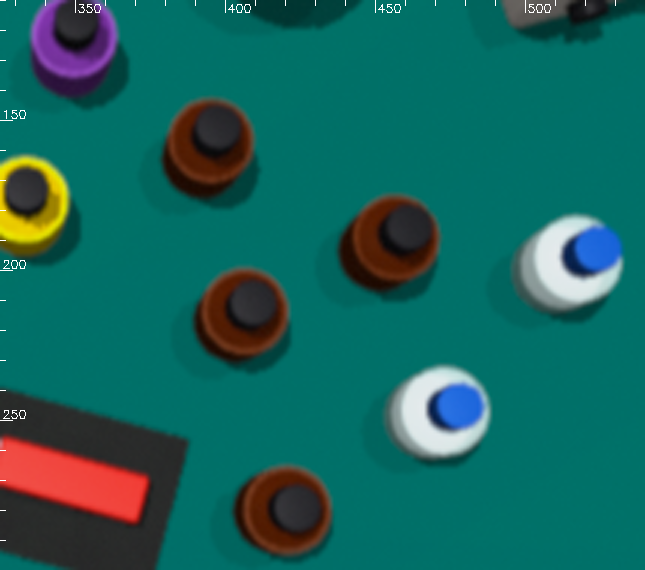

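```bash
python3 - <<'E'
from h import *
d=load('top0')
c1=lambda x,y,z: onz(d,124+x/3,125+y/3,z)
c2=lambda x,y,z: onz(d,325+x/3,110+y/3,z)
def rect(P,n):
    P=np.array(P);print(n,P.mean(0).round(1),[round(float(np.linalg.norm(P[i]-P[i-1])),1) for i in range(len(P))],
     [round(float(np.degrees(np.arctan2(*(P[i]-P[i-1])[1::-1]))),1) for i in range(len(P))])
rect([c1(*p,112) for p in[(63,33),(299,56),(257,408),(15,384)]],'lid')
rect([c1(*p,53) for p in[(346,86),(307,417)]],'lipedge')
rect([c1(*p,3) for p in[(473,309),(790,396),(753,546),(432,458)]],'mat')
rect([c1(*p,14.5) for p in[(481,360),(470,399)]],'tip')
rect([c1(*p,23) for p in[(605,392),(751,432),(742,478),(595,437)]],'handle')
for p in[(217,130),(407,228),(253,302),(297,508),(597,248),(459,405)]: print(c2(*p,84))
print('yel',c1(630,146,84),'pur',c2(76,20,84))
E
```

```text
lid [534.7 178.1 112. ] [205.4, 138.3, 204.9, 138.8] [-4.4, -94.5, 175.7, 85.7]
lipedge [528.   90.8  53. ] [204.4, 204.4] [-4.4, 175.6]
mat [427.2 -85.    3. ] [97.8, 208.0, 97.0, 208.7] [-13.5, -104.1, 166.8, 76.1]
tip [454.2   0.8  14.5] [25.4, 25.4] [-13.9, 166.1]
handle [ 422.2 -123.    23. ] [28.5, 93.4, 28.9, 93.9] [-11.1, -104.0, 169.8, 75.8]
[ 628.4 -203.2   84. ]
[ 571.9 -315.2   84. ]
[ 525.9 -225.2   84. ]
[ 406.1 -251.5   84. ]
[ 562.4 -426.1   84. ]
[ 468.1 -345.1   84. ]
yel [589.2 -91.5  84. ] pur [ 693.7 -118.6   84. ]
```

The crops confirm it: white steel/red handle blade with its tip at (282,251), four brown bottles with black caps, and case dimensions that match the description. Next is the move over the blade.

```bash
cat >> h.py <<'E'
def go(p,yaw,pitch=0,base=None):
    """units from base pose (pos,R) or the current pose to TCP p, tool down with yaw deg; pitch: deg about tool y"""
    if base is None:
        s=read_state(); base=(s['eef_pos'],R.from_euler('xyz',s['tool_rot']))
    Rt=R.from_euler('xyz',[np.pi,0,np.radians(yaw)])*R.from_euler('y',pitch,degrees=True)
    sh=base[1].inv().apply(np.array(p)-base[0]); rv=(base[1].inv()*Rt).as_rotvec()
    print((sh/300).round(4),(rv/(np.pi/2)).round(4),'rows',round(max(np.linalg.norm(sh)/41.7,np.degrees(np.linalg.norm(rv))/7.16),1))
    return base
def st():
    s=read_state(); print('t',round(s['clock'],2),'p',s['eef_pos'].round(1),'rpy',np.degrees(s['tool_rot']).round(1),'q',s['qpos'].round(2),'F',s['force'].round(1),'T',s['torque'].round(2),'w',round(s['width'],1),round(s['gripper_force'],1))
E
python3 - <<'E'
from h import *
go([300,-370,220],45); go([427.6,-103.5,120],76)
E
```

```text
[ 0.651  -0.7166  0.0828] [-1.100e-03 -3.000e-04 -3.353e-01] rows 7.0
[ 1.2894 -1.466   0.4174] [-1.000e-03 -6.000e-04 -6.797e-01] rows 14.4
```

move_arm(rows="0.65 -0.72 0.08 0 0 -0.335 -0.3;0.65 -0.72 0.08 0 0 -0.335 -0.3;0.65 -0.72 0.08 0 0 -0.335 -0.3;0.65 -0.72 0.08 0 0 -0.335 -0.3;0.65 -0.72 0.08 0 0 -0.335 -0.3;0.65 -0.72 0.08 0 0 -0.335 -0.3;0.65 -0.72 0.08 0 0 -0.335 -0.3;0.65 -0.72 0.08 0 0 -0.335 -0.3;0.65 -0.72 0.08 0 0 -0.335 -0.3;0.65 -0.72 0.08 0 0 -0.335 -0.3")

```text
clock: 0.93
eef_pos: [299.5, -370.1, 221.4]
tool_rot: [3.141, 0.001, 0.785]
force: [-0.1, -1.4, -0.5]
width: 55.1
gripper_force: 0.0
```

```bash
python3 - <<'E'
from h import *
st();go([427.6,-103.5,100],76)
d=snap('top','top1.png'); a=d['img'].astype(int)
m=(a[...,0]>180)&(a[...,1]<110)&(a[...,2]<110); v,u=np.nonzero(m); print('red',u.mean(),v.mean(),m.sum())
a=load('top0')['img'].astype(int)
m=(a[...,0]>180)&(a[...,1]<110)&(a[...,2]<110); v,u=np.nonzero(m); print('red0',u.mean(),v.mean(),m.sum())
E
```

```text
t 0.93 p [ 299.5 -370.1  221.4] rpy [180.   0.  45.] q [ 0.92  0.42 -0.12  2.01  0.08  0.71 -0.03] F [-0.1 -1.4 -0.5] T [-0.02  0.04  0.03] w 55.1 0.0
[ 0.9305 -0.3266  0.4039] [ 1.000e-04  4.000e-04 -3.444e-01] rows 7.7
red 343.95575221238937 267.53603034134005 791
red0 343.96080910240204 267.4917825537295 791
```

move_arm(rows="0.93 -0.327 0.2 0 0 -0.344 -0.3;0.93 -0.327 0.2 0 0 -0.344 -0.3;0.93 -0.327 0.2 0 0 -0.344 -0.3;0.93 -0.327 0.2 0 0 -0.344 -0.3;0.93 -0.327 0.2 0 0 -0.344 -0.3;0.93 -0.327 0.2 0 0 -0.344 -0.3;0.93 -0.327 0.2 0 0 -0.344 -0.3;0.93 -0.327 0.404 0 0 -0.344 -0.3;0.93 -0.327 0.404 0 0 -0.344 -0.3;0.93 -0.327 0.404 0 0 -0.344 -0.3;0.93 -0.327 0.404 0 0 -0.344 -0.3;0.93 -0.327 0.404 0 0 -0.344 -0.3")

```text
clock: 1.98
eef_pos: [428.0, -104.7, 100.8]
tool_rot: [3.141, 0.001, 1.323]
force: [0.2, 0.4, -0.3]
width: 55.4
gripper_force: 0.0
```

```bash
python3 - <<'E'
from h import *
st();go([427.6,-103.5,19],76)
E
```

```text
t 1.98 p [ 428.  -104.7  100.8] rpy [179.9   0.   75.8] q [ 0.29  0.6  -0.16  2.21  0.28  0.35 -0.35] F [ 0.2  0.4 -0.3] T [ 0.01  0.01 -0.07] w 55.4 0.0
[ 0.0036 -0.0025  0.2728] [ 0.0006  0.0004 -0.0024] rows 2.0
```

move_arm(rows="0.003 -0.002 0.1 0 0 -0.002 -0.3;0.003 -0.002 0.2 0 0 -0.002 -0.3;0.003 -0.002 0.25 0 0 -0.002 -0.3;0.003 -0.002 0.272 0 0 -0.002 -0.3;0.003 -0.002 0.272 0 0 -0.002 -0.3;0.003 -0.002 0.272 0 0 -0.002 1;0.003 -0.002 0.272 0 0 -0.002 1;0.003 -0.002 0.272 0 0 -0.002 1;0.003 -0.002 0.272 0 0 -0.002 1;0.003 -0.002 0.272 0 0 -0.002 1;0.003 -0.002 0.272 0 0 -0.002 1")

```text
clock: 2.9
eef_pos: [428.1, -103.2, 19.9]
tool_rot: [3.139, 0.002, 1.327]
force: [0.1, -1.7, 8.2]
width: 28.7
gripper_force: 60.4
```

move_arm(rows="0 0 -0.05 0 0 0 1;0 0 -0.1 0 0 0 1;0 0 -0.15 0 0 0 1;0 0 -0.2 0 0 0 1;0 0 -0.2 0 0 0 1")

```text
clock: 3.32
eef_pos: [428.7, -102.3, 81.0]
tool_rot: [3.137, -0.0, 1.328]
force: [0.2, 0.2, -1.8]
width: 28.3
gripper_force: 59.6
```

```bash
python3 - <<'E'
from h import *
st()
a=snap('side','side1.png')['img']; snap('top','top2.png')
cv2.imwrite('pics/s1c.png',cv2.resize(a[180:360,230:470],None,fx=3,fy=3,interpolation=cv2.INTER_CUBIC)[:,:,::-1])
E
```

```text
t 3.32 p [ 428.7 -102.3   81. ] rpy [179.8  -0.   76.1] q [ 0.51  0.69 -0.5   2.22  0.82  0.43 -0.91] F [ 0.2  0.2 -1.8] T [-0.05 -0.06  0.03] w 28.3 59.6
```

View pics/s1c.png

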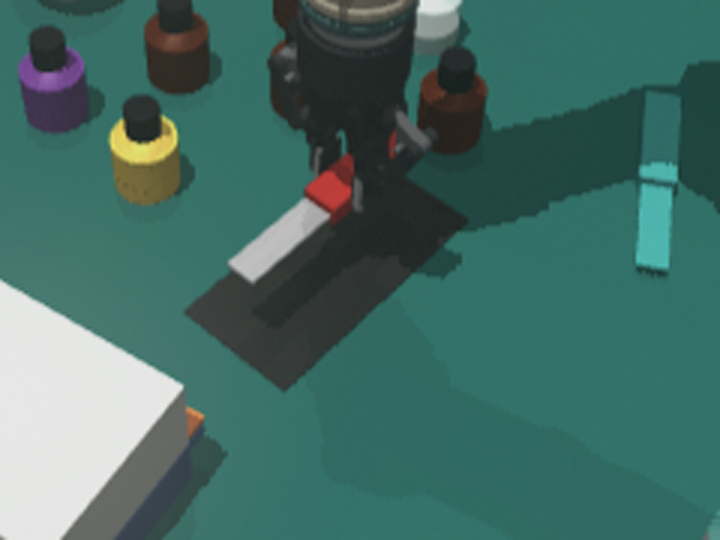

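```bash
python3 - <<'E'
from h import *
s=load('side1');t=load('top2')
e=np.array([454.8,1.7,74.1]);yv=np.array([-np.sin(np.radians(76)),np.cos(np.radians(76)),0])*12
print([np.round(proj(s,e+k*yv+[0,0,1.5]),1) for k in(1,-1)],'seen (306.7,267.7),(314.7,274.3) in some order')
print('top exp',[np.round(proj(t,e+k*yv+[0,0,1.5]),1) for k in(1,-1)])
a=t['img'].astype(int);m=(a.min(2)>140);m[:200]=0;m[300:]=0;m[:,:255]=0;m[:,345:]=0
n,l,stt,c=cv2.connectedComponentsWithStats(m.astype('uint8'));print(stt[1:],c[1:])
k=1+np.argmax(stt[1:,4]);print(cv2.boxPoints(cv2.minAreaRect(np.argwhere(l==k)[:,::-1].astype('float32'))))
# pre-insert: tip 25 mm before the slot, case yaw 85.6
cy=np.radians(85.6);X=np.array([np.cos(cy),np.sin(cy)]);C=np.array([534.7,178.1])
for g in(-130,-87,-74): 
    tcp=C+X*(g-107.5); print(g,tcp.round(1)); go([*tcp,44+6.9],85.6)
E
```

```text
[array([315. , 273.3]), array([306.5, 266.9])] seen (306.7,267.7),(314.7,274.3) in some order
top exp [array([277.6, 254.9]), array([281.3, 241.8])]
[[316 216  29  27 194]
 [278 242  30  22 364]
 [318 250  10  15  71]
 [311 255  21  31 192]
 [310 261   1   1   1]
 [312 264   2   2   3]
 [329 297   4   3   8]] [[329.73195876 229.32989691]
 [291.11538462 252.28296703]
 [323.28169014 256.53521127]
 [321.328125   268.54166667]
 [310.         261.        ]
 [312.66666667 264.33333333]
 [330.5        297.75      ]]
[[276.77936 254.99426]
 [280.60455 241.22348]
 [310.7249  249.59024]
 [306.89972 263.36102]]
-130 [516.5 -58.7]
[0.2127 0.252  0.0945] [ 0.0011  0.0003 -0.1058] rows 2.5
-87 [519.8 -15.8]
[0.3541 0.2283 0.0944] [ 0.0011  0.0003 -0.1058] rows 3.1
-74 [520.8  -2.9]
[0.3968 0.2211 0.0944] [ 0.0011  0.0003 -0.1058] rows 3.3
```

move_arm(rows="0.1 0.12 0.03 0 0 -0.05 1;0.16 0.2 0.06 0 0 -0.08 1;0.213 0.252 0.0945 0.001 0 -0.106 1;0.213 0.252 0.0945 0.001 0 -0.106 1;0.213 0.252 0.0945 0.001 0 -0.106 1;0.213 0.252 0.0945 0.001 0 -0.106 1;0.213 0.252 0.0945 0.001 0 -0.106 1")

```text
clock: 4.0
eef_pos: [514.3, -59.1, 49.8]
tool_rot: [-3.138, 0.001, 1.494]
force: [0.3, -0.1, -0.2]
width: 28.4
gripper_force: 59.5
```

```bash
python3 - <<'E'
from h import *
st();s=snap('side','side2.png');t=snap('top','top3.png')
a=s['img'];cv2.imwrite('pics/s2c.png',np.hstack([cv2.resize(a[230:390,180:350],None,fx=2.3,fy=2.3,interpolation=cv2.INTER_CUBIC),cv2.resize(t['img'][130:290,190:360],None,fx=2.3,fy=2.3,interpolation=cv2.INTER_CUBIC)])[:,:,::-1])
go([520.0,-13.8,50.9],85.6);go([520.8,-4.4,50.9],85.6)
E
```

```text
t 4.0 p [514.3 -59.1  49.8] rpy [-1.798e+02  1.000e-01  8.560e+01] q [ 0.42  0.82 -0.55  2.02  0.83  0.55 -0.81] F [ 0.3 -0.1 -0.2] T [-0.02 -0.03 -0.04] w 28.4 59.5
[ 0.1518  0.005  -0.0022] [-0.0015  0.0006  0.    ] rows 1.1
[ 0.1833  0.0053 -0.0022] [-0.0015  0.0006  0.    ] rows 1.3
```

View pics/s2c.png

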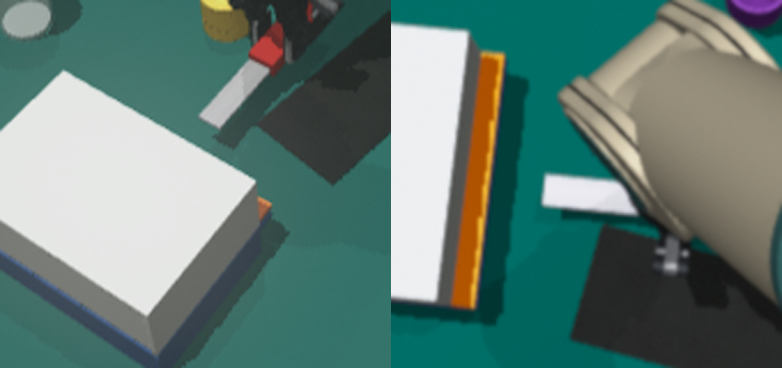

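move_arm(rows="0.05 0.005 -0.0035 0 0 0 1;0.1 0.005 -0.0035 0 0 0 1;0.13 0.005 -0.0035 0 0 0 1;0.15 0.005 -0.0035 0 0 0 1;0.165 0.005 -0.0035 0 0 0 1;0.178 0.005 -0.0035 0 0 0 1;0.19 0.005 -0.0035 0 0 0 1;0.19 0.005 -0.0035 0 0 0 1;0.19 0.005 -0.0035 0 0 0 1")

```text
clock: 4.85
eef_pos: [521.8, -1.7, 51.2]
tool_rot: [-3.14, 0.0, 1.495]
force: [0.1, -0.1, -1.1]
width: 28.7
gripper_force: 59.6
```

```bash
python3 - <<'E'
from h import *
st();s=snap('side','side3.png');t=snap('top','top4.png')
b=go([520.9,-2.4,51],85.6)
# lever/arc: tip follows lip underside point at radius 147 from hinge, 3-> blade half thickness below
cy=np.radians(85.6);X=np.array([np.cos(cy),np.sin(cy)]);C=np.array([534.7,178.1])
H=C+X*69
for th,pit in((.0,0),(0.0,8),(.05,15),(.12,20),(.2,25),(.3,25),(.45,25),(.6,25)):
    # underside of lip at lid z = +3, x=-143 ; blade tip top surface touches
    tip=np.array([69-142*np.cos(th)+1*np.sin(th),45+142*np.sin(th)+1.0*np.cos(th)])  # x,z in case for tip centre (approx 1.5mm under)
    a=np.radians(pit)
    # blade axis u=(cos a, sin a), up n=(-sin a, cos a): tcp = tip -107.2 u + 6.9 n
    tc=tip-107.2*np.array([np.cos(a),np.sin(a)])+6.9*np.array([-np.sin(a),np.cos(a)])
    xy=C+X*tc[0]; print(th,pit,xy.round(1),tc[1].round(1)); go([*xy,tc[1]],85.6,-pit,b)
E
```

```text
t 4.85 p [521.8  -1.7  51.2] rpy [-179.9    0.    85.6] q [ 0.31  0.82 -0.55  2.01  0.81  0.55 -0.9 ] F [ 0.1 -0.1 -1.1] T [-0.01  0.02  0.01] w 28.7 59.6
[-0.0014 -0.0025  0.0004] [-0.0012  0.0002  0.0002] rows 0.0
0.0 0 [520.9  -1.6] 52.9
[ 0.0013 -0.0028 -0.0059] [-0.0012  0.0002  0.0002] rows 0.0
0.0 8 [520.9  -1.5] 37.9
[ 0.0016 -0.0027  0.044 ] [-0.0012 -0.0886  0.0003] rows 1.1
0.05 15 [5.21e+02 5.00e-01] 32.0
[ 0.0083 -0.0027  0.0637] [-0.0012 -0.1664  0.0003] rows 2.1
0.12 20 [521.3   3.7] 32.8
[ 0.0188 -0.0027  0.061 ] [-0.0011 -0.222   0.0004] rows 2.8
0.2 25 [521.7   8.6] 35.1
[ 0.0352 -0.0027  0.0533] [-0.0011 -0.2775  0.0004] rows 3.5
0.3 25 [521.9  12.2] 48.9
[ 0.0472 -0.0028  0.0075] [-0.0011 -0.2775  0.0004] rows 3.5
0.45 25 [522.5  20.1] 68.6
[ 0.0736 -0.0029 -0.0583] [-0.0011 -0.2775  0.0004] rows 3.5
0.6 25 [523.4  30.8] 87.0
[ 0.1096 -0.003  -0.1195] [-0.0011 -0.2775  0.0004] rows 3.5
```

```bash
cat > arc.py <<'E'
from h import *
cy=np.radians(85.6);X=np.array([np.cos(cy),np.sin(cy)]);C=np.array([534.7,178.1])
def arc(L,r=143,b=None):
    for th,pit in L:
        zl=1.5+1.5*min(th,1); a=np.radians(pit)
        tip=np.array([69-r*np.cos(th)+zl*np.sin(th),45+r*np.sin(th)+zl*np.cos(th)])
        tc=tip-107.2*np.array([np.cos(a),np.sin(a)])+6.9*np.array([-np.sin(a),np.cos(a)])
        print(th,pit,end=' '); b=go([*(C+X*tc[0]),tc[1]],85.6,pit,b)
E
python3 -c "
from arc import *
arc([(0,8),(.05,15),(.12,15),(.2,15),(.3,15),(.4,15),(.5,15),(.6,15),(.7,14),(.8,13)])"
```

```text
0 8 [-0.0017 -0.0027  0.0424] [-0.0012  0.0891  0.0001] rows 1.1
0.05 15 [ 0.0051 -0.0027  0.0616] [-0.0012  0.1669  0.    ] rows 2.1
0.12 15 [ 0.0083 -0.0027  0.028 ] [-0.0012  0.1669  0.    ] rows 2.1
0.2 15 [ 0.0149 -0.0028 -0.0099] [-0.0012  0.1669  0.    ] rows 2.1
0.3 15 [ 0.0274 -0.0029 -0.0564] [-0.0012  0.1669  0.    ] rows 2.1
0.4 15 [ 0.0445 -0.003  -0.1014] [-0.0012  0.1669  0.    ] rows 2.1
0.5 15 [ 0.0661 -0.003  -0.1445] [-0.0012  0.1669  0.    ] rows 2.1
0.6 15 [ 0.0919 -0.0031 -0.1851] [-0.0012  0.1669  0.    ] rows 2.1
0.7 14 [ 0.1205 -0.0032 -0.2291] [-0.0012  0.1558  0.    ] rows 2.0
0.8 13 [ 0.1529 -0.0032 -0.2699] [-1.200e-03  1.447e-01  1.000e-04] rows 2.2
```

First the lever stage, with the handle going down and the tip going up.

move_arm(rows="0 0 0.02 0 0.045 0 1;-0.001 0 0.042 0 0.09 0 1;0.002 0 0.052 0 0.13 0 1;0.005 0 0.062 0 0.167 0 1;0.006 0 0.045 0 0.167 0 1;0.008 0 0.028 0 0.167 0 1;0.012 0 0.01 0 0.167 0 1;0.015 0 -0.01 0 0.167 0 1;0.02 0 -0.033 0 0.167 0 1;0.027 0 -0.056 0 0.167 0 1;0.027 0 -0.056 0 0.167 0 1")

```text
clock: 5.87
eef_pos: [523.2, 8.2, 70.0]
tool_rot: [3.14, -0.263, 1.498]
force: [-0.9, -0.9, -1.2]
width: 28.9
gripper_force: 59.8
```

```bash
python3 - <<'E'
from arc import *
st();s=snap('side','side4.png');t=snap('top','top5.png')
a=s['img'];cv2.imwrite('pics/s4c.png',np.hstack([cv2.resize(a[200:400,140:340],None,fx=2,fy=2,interpolation=cv2.INTER_CUBIC),cv2.resize(t['img'][110:310,120:320],None,fx=2,fy=2,interpolation=cv2.INTER_CUBIC)])[:,:,::-1])
arc([(.4,15),(.5,15),(.6,15),(.7,14),(.8,13),(.9,11),(1,9),(1.1,7),(1.2,5)])
E
```

```text
t 5.87 p [523.2   8.2  70. ] rpy [179.9 -15.   85.8] q [ 0.6   0.88 -0.8   2.    0.69  0.53 -0.66] F [-0.9 -0.9 -1.2] T [-0.4   0.11  0.05] w 28.9 59.8
0.4 15 [ 0.0217 -0.005  -0.0374] [-0.     -0.001   0.0015] rows 0.3
0.5 15 [ 0.0538 -0.0049 -0.0734] [-0.     -0.001   0.0015] rows 0.7
0.6 15 [ 0.0893 -0.0048 -0.1059] [-0.     -0.001   0.0015] rows 1.0
0.7 14 [ 0.1284 -0.0048 -0.1409] [-0.     -0.0121  0.0015] rows 1.4
0.8 13 [ 0.1702 -0.0047 -0.1718] [ 0.     -0.0232  0.0015] rows 1.7
0.9 11 [ 0.2153 -0.0046 -0.2047] [ 0.     -0.0454  0.0015] rows 2.1
1 9 [ 0.2627 -0.0044 -0.233 ] [ 0.0001 -0.0676  0.0015] rows 2.5
1.1 7 [ 0.3113 -0.0043 -0.2564] [ 0.0001 -0.0899  0.0015] rows 2.9
1.2 5 [ 0.3613 -0.0042 -0.2751] [ 1.000e-04 -1.121e-01  1.500e-03] rows 3.3
```

View pics/s4c.png

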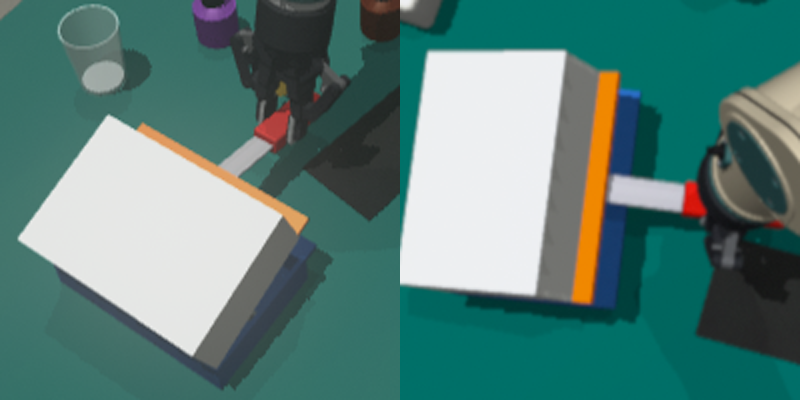

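The lid is lifting on the blade tip (about 0.3 rad), with the blade still under the lip. I'll continue along the arc.

move_arm(rows="0.022 -0.004 -0.037 0 0 0 1;0.038 -0.004 -0.055 0 0 0 1;0.054 -0.004 -0.073 0 0 0 1;0.071 -0.004 -0.09 0 0 0 1;0.089 -0.004 -0.106 0 0 0 1;0.128 -0.004 -0.141 0 -0.012 0 1;0.17 -0.004 -0.172 0 -0.023 0 1;0.215 -0.004 -0.205 0 -0.045 0 1;0.263 -0.004 -0.233 0 -0.067 0 1;0.311 -0.004 -0.256 0 -0.09 0 1;0.361 -0.004 -0.275 0 -0.112 0 1;0.361 -0.004 -0.275 0 -0.112 0 1")

```text
clock: 6.97
eef_pos: [529.1, 96.3, 179.3]
tool_rot: [3.137, -0.091, 1.502]
force: [0.8, 1.2, -1.7]
width: 28.9
gripper_force: 59.9
```

```bash
python3 - <<'E'
from arc import *
st();s=snap('side','side5.png');t=snap('top','top6.png')
a=s['img'];cv2.imwrite('pics/s5c.png',np.hstack([cv2.resize(a[150:400,90:340],None,fx=1.6,fy=1.6),cv2.resize(t['img'][80:330,50:300],None,fx=1.6,fy=1.6)])[:,:,::-1])
arc([(1.3,4),(1.4,3),(1.5,2),(1.6,1),(1.7,0),(1.8,0),(1.9,0),(1.97,0)])
E
```

```text
t 6.97 p [529.1  96.3 179.3] rpy [179.7  -5.2  86.1] q [ 0.35  0.68 -0.83  1.91  0.59  0.78 -0.84] F [ 0.8  1.2 -1.7] T [ 0.01 -0.09  0.  ] w 28.9 59.9
1.3 4 [ 0.047   0.0003 -0.0179] [-0.0001 -0.0116  0.0021] rows 0.4
1.4 3 [ 0.0949  0.0004 -0.0294] [-0.0001 -0.0227  0.0021] rows 0.7
1.5 2 [ 0.1433  0.0006 -0.0362] [-0.     -0.0338  0.0021] rows 1.1
1.6 1 [ 0.1915  0.0007 -0.0382] [-0.     -0.0449  0.0021] rows 1.4
1.7 0 [ 0.2392  0.0009 -0.0354] [-0.     -0.0561  0.0021] rows 1.7
1.8 0 [ 0.2849  0.001  -0.0219] [-0.     -0.0561  0.0021] rows 2.1
1.9 0 [ 0.329   0.0012 -0.0038] [-0.     -0.0561  0.0021] rows 2.4
1.97 0 [0.3587 0.0013 0.0114] [-0.     -0.0561  0.0021] rows 2.6
```

View pics/s5c.png

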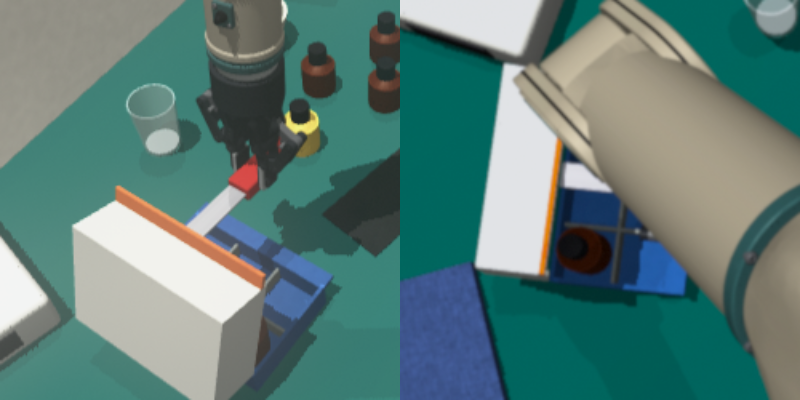

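The lid is about 1.2 rad open, and a stored bottle shows in one back compartment. I'll push it on past vertical.

move_arm(rows="0.024 0 -0.009 0 -0.006 0 1;0.047 0 -0.018 0 -0.012 0 1;0.095 0 -0.029 0 -0.023 0 1;0.143 0.001 -0.036 0 -0.034 0.001 1;0.19 0.001 -0.038 0 -0.045 0.002 1;0.239 0.001 -0.035 0 -0.056 0.002 1;0.285 0.001 -0.022 0 -0.056 0.002 1;0.329 0.001 -0.004 0 -0.056 0.002 1;0.345 0.001 0.005 0 -0.056 0.002 1;0.359 0.001 0.011 0 -0.056 0.002 1;0.359 0.001 0.011 0 -0.056 0.002 1")

```text
clock: 7.98
eef_pos: [535.9, 197.4, 181.4]
tool_rot: [-3.139, 0.001, 1.492]
force: [0.3, -0.9, -1.1]
width: 28.5
gripper_force: 59.9
```

```bash
python3 - <<'E'
from arc import *
st()
go([525,100,185],85.6);go([485,-70,160],80); go([422,-106,60],76)
E
```

```text
t 7.98 p [535.9 197.4 181.4] rpy [-1.798e+02  1.000e-01  8.550e+01] q [ 0.07  0.7  -0.76  1.79  0.61  0.9  -1.05] F [ 0.3 -0.9 -1.1] T [ 0.03 -0.03 -0.02] w 28.5 59.9
[-0.3265 -0.0108 -0.0118] [-0.0017  0.0007 -0.0012] rows 2.4
[-0.9018 -0.099   0.0724] [-0.0017  0.0007  0.0611] rows 6.5
[-1.0376 -0.2981  0.4064] [-0.0016  0.0008  0.1055] rows 8.3
```

move_arm(rows="-0.12 0 -0.01 0 0 0 1;-0.24 -0.01 -0.01 0 0 0 1;-0.36 -0.02 0 0 0 0.01 1;-0.48 -0.04 0.02 0 0 0.02 1;-0.6 -0.06 0.04 0 0 0.04 1;-0.7 -0.075 0.055 0 0 0.05 1;-0.8 -0.09 0.065 0 0 0.055 1;-0.9 -0.099 0.072 -0.001 0 0.061 1;-0.9 -0.099 0.072 -0.001 0 0.061 1")

```text
clock: 8.73
eef_pos: [482.4, -78.5, 159.5]
tool_rot: [-3.138, 0.008, 1.385]
force: [-0.8, -0.5, -1.7]
width: 28.6
gripper_force: 59.8
```

```bash
python3 - <<'E'
from arc import *
st();snap('side','side6.png');t=snap('top','top7.png')
cv2.imwrite('pics/t7.png',t['img'][:,:,::-1])
go([422.4,-104.1,45],76);go([422.4,-104.1,20.5],76)
E
```

```text
t 8.73 p [482.4 -78.5 159.5] rpy [-179.8    0.4   79.3] q [ 0.6   0.63 -0.75  2.03  0.65  0.74 -0.75] F [-0.8 -0.5 -1.7] T [0.04 0.07 0.04] w 28.6 59.8
[-0.1409 -0.1852  0.3855] [-0.0002  0.0013  0.0412] rows 3.2
[-0.1408 -0.1852  0.4672] [-0.0002  0.0013  0.0412] rows 3.8
```

View pics/t7.png

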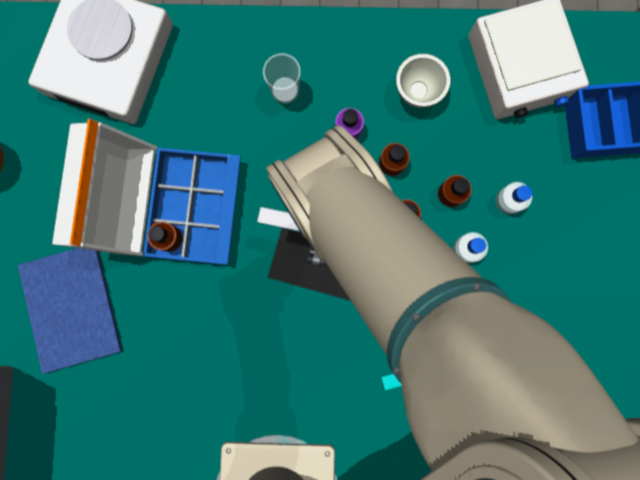

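The lid stands open past vertical. One stored bottle is at (160,236), so five compartments are free. I'll lay the blade back on the mat.

move_arm(rows="-0.07 -0.1 0.13 0 0 0.02 1;-0.11 -0.16 0.25 0 0 0.03 1;-0.14 -0.185 0.34 0 0.001 0.041 1;-0.14 -0.185 0.385 0 0.001 0.041 1;-0.14 -0.185 0.42 0 0.001 0.041 1;-0.14 -0.185 0.445 0 0.001 0.041 1;-0.14 -0.185 0.45 0 0.001 0.041 1;-0.14 -0.185 0.45 0 0.001 0.041 1")

```text
clock: 9.5
eef_pos: [423.8, -100.7, 25.6]
tool_rot: [3.141, -0.001, 1.333]
force: [0.1, -0.1, -0.6]
width: 28.4
gripper_force: 59.8
```

```bash
python3 - <<'E'
from arc import *
st();go([422.4,-104.1,20.2],76)
E
```

```text
t 9.5 p [ 423.8 -100.7   25.6] rpy [180.   -0.   76.4] q [ 0.42  0.79 -0.37  2.25  1.07  0.3  -1.14] F [ 0.1 -0.1 -0.6] T [-0.01  0.07  0.04] w 28.4 59.8
[-0.0122 -0.0018  0.018 ] [ 0.0001 -0.0005  0.0045] rows 0.2
```

move_arm(rows="-0.012 -0.002 0.008 0 0 0.004 1;-0.012 -0.002 0.018 0 0 0.004 1;-0.012 -0.002 0.018 0 0 0.004 1;-0.012 -0.002 0.018 0 0 0.004 -0.2;-0.012 -0.002 0.018 0 0 0.004 -0.2;-0.012 -0.002 0.018 0 0 0.004 -0.2;-0.012 -0.002 0.018 0 0 0.004 -0.2")

```text
clock: 10.08
eef_pos: [422.0, -105.2, 20.5]
tool_rot: [3.141, -0.0, 1.325]
force: [-0.1, -0.8, 0.1]
width: 51.1
gripper_force: 0.0
```

move_arm(rows="0 0 -0.1 0 0 0 -0.2;0 0 -0.2 0 0 0 -0.2;0 0 -0.3 0 0 0 -0.2;0 0 -0.4 0 0 0 -0.2;0 0 -0.45 0 0 0 -0.2;0 0 -0.45 0 0 0 -0.2")

```text
clock: 10.58
eef_pos: [423.6, -105.5, 158.2]
tool_rot: [3.135, -0.0, 1.325]
force: [-0.1, -0.4, -0.8]
width: 51.6
gripper_force: 0.0
```

```bash
cat >> h.py <<'E'
def red(d):
    a=d['img'].astype(int)
    m=((a[...,0]>170)&(a[...,1]<110)&(a[...,2]<110)).astype('uint8')
    n,l,s,c=cv2.connectedComponentsWithStats(m)
    if n>1:
        k=1+np.argmax(s[1:,4]); print('red',c[k].round(1),s[k,4],onz(d,*c[k],23))
E
python3 - <<'E'
from arc import *
st();t=snap('top','top8.png')
red(t);red(load('top0'))
a=t['img'].copy()
cv2.imwrite('pics/t8c.png',cv2.resize(a[100:340,250:540],None,fx=2.4,fy=2.4)[:,:,::-1])
# farthest/most accessible first: amber A (406.1,-251.5)
go([406.1,-251.5,160],76);
E
```

```text
t 10.58 p [ 423.6 -105.5  158.2] rpy [179.7  -0.   75.9] q [ 0.71  0.58 -0.76  2.17  0.68  0.64 -0.78] F [-0.1 -0.4 -0.8] T [ 0.02 -0.06 -0.02] w 51.6 0.0
red [ 86.5 141. ] 13 [656.2 381.2  23. ]
red [347.9 269.5] 778 [ 422.9 -122.2   23. ]
[-0.4849  0.065  -0.0108] [ 0.0024  0.0001 -0.0014] rows 3.5
```

View pics/t8c.png

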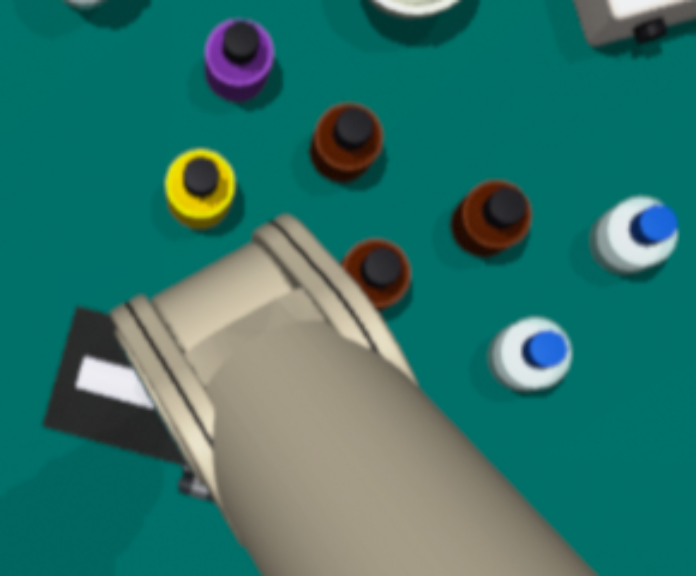

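The blade is on the mat and the bottles are unmoved. First amber: (406,-251).

move_arm(rows="-0.12 0.016 0 0.001 0 0 -0.1;-0.24 0.032 0 0.002 0 0 -0.1;-0.36 0.05 0 0.002 0 0 -0.1;-0.485 0.065 0 0.002 0 0 -0.1;-0.485 0.065 0.1 0.002 0 0 -0.1;-0.485 0.065 0.1 0.002 0 0 -0.1;-0.485 0.065 0.1 0.002 0 0 -0.1")

```text
clock: 11.22
eef_pos: [403.7, -250.2, 123.7]
tool_rot: [-3.134, -0.002, 1.325]
force: [-0.4, 0.8, 0.9]
width: 47.2
gripper_force: 0.0
```

```bash
cat >> h.py <<'E'
CAPS={'a1':(628.4,-203.2),'a2':(571.9,-315.2),'a3':(525.9,-225.2),'a4':(406.1,-251.5)}
def check(t,names=('a1','a2','a3','a4')):
    r=load('top0')['img'].astype(int)
    for n in names:
        u,v=map(int,proj(t,[*CAPS[n],60])); w=np.s_[v-18:v+18,u-18:u+18]
        print(n,'diff',round(float(np.abs(t['img'][w].astype(int)-r[w]).mean()),1),end=' ')
    print()
E
python3 - <<'E'
from arc import *
st();t=snap('top','top9.png');check(t);red(t)
go([406.1,-251.5,72],76)
E
```

```text
t 11.22 p [ 403.7 -250.2  123.7] rpy [-1.796e+02 -1.000e-01  7.590e+01] q [ 0.98  0.68 -0.72  2.09  0.75  0.66 -0.51] F [-0.4  0.8  0.9] T [ 0.02  0.01 -0.01] w 47.2 0.0
a1 diff 0.7 a2 diff 0.7 a3 diff 0.6 a4 diff 21.6 
red [348.9 272.7] 783 [ 417.  -124.2   23. ]
[-0.006   0.0057  0.176 ] [-0.0032 -0.001   0.0007] rows 1.3
```

move_arm(rows="-0.004 0.005 0.07 -0.003 0 0 -0.1;-0.006 0.006 0.13 -0.003 0 0 -0.1;-0.006 0.006 0.172 -0.003 0 0 -0.1;-0.006 0.006 0.172 -0.003 0 0 -0.1;-0.006 0.006 0.172 -0.003 0 0 1;-0.006 0.006 0.172 -0.003 0 0 1;-0.006 0.006 0.172 -0.003 0 0 1;-0.006 0.006 0.172 -0.003 0 0 1;-0.006 0.006 0.172 -0.003 0 0 1")

```text
clock: 12.02
eef_pos: [407.4, -252.8, 74.9]
tool_rot: [3.138, -0.0, 1.326]
force: [0.4, 1.9, 7.7]
width: 25.7
gripper_force: 59.4
```

move_arm(rows="0 0 -0.08 0 0 0 1;0 0 -0.18 0 0 0 1;0 0 -0.28 0 0 0 1;0 0 -0.36 0 0 0 1;0 0 -0.4 0 0 0 1;0 0 -0.4 0 0 0 1")

```text
clock: 12.52
eef_pos: [407.8, -254.0, 196.5]
tool_rot: [3.134, 0.002, 1.325]
force: [0.7, 0.4, -0.8]
width: 26.6
gripper_force: 59.4
```

```bash
cat >> arc.py <<'E'
def comp(x,y): return C+X*x+np.array([-X[1],X[0]])*y
E
python3 - <<'E'
from arc import *
st();a=snap('side','side7.png')['img']
for c in((33,0),(33,-66),(-33,66),(-33,0)):print(c,comp(*c))
p=comp(33,0); go([*p,195],85.6)
E
```

```text
t 12.52 p [ 407.8 -254.   196.5] rpy [1.796e+02 1.000e-01 7.590e+01] q [ 1.07  0.58 -0.84  2.02  0.61  0.8  -0.38] F [ 0.7  0.4 -0.8] T [-0.05 -0.03 -0.04] w 26.6 59.4
(33, 0) [537.23172793 211.00274082]
(33, -66) [603.03720958 205.93928497]
(-33, 66) [466.36279042 150.26071503]
(-33, 0) [532.16827207 145.19725918]
[ 1.6088  0.0437 -0.0024] [ 0.0028  0.0012 -0.1079] rows 11.6
```

move_arm(rows="0.12 0.003 0 0 0 -0.01 1;0.25 0.007 0 0 0 -0.02 1;0.38 0.01 0 0 0 -0.03 1;0.5 0.014 0 0 0 -0.04 1;0.63 0.018 0 0 0 -0.05 1;0.76 0.021 0 0 0 -0.06 1;0.88 0.025 0 0 0 -0.07 1;0.95 0.027 0 0 0 -0.08 1;1 0.03 0 0 0 -0.1 1;1 0.03 0 0 0 -0.108 1")

```text
clock: 13.4
eef_pos: [488.2, 39.8, 193.0]
tool_rot: [3.14, -0.003, 1.502]
force: [-0.1, 0.2, -1.0]
width: 26.4
gripper_force: 59.3
```

```bash
python3 - <<'E'
from arc import *
st();p=comp(33,0); go([*p,195],85.6); go([*p,120],85.6)
E
```

```text
t 13.4 p [488.2  39.8 193. ] rpy [179.9  -0.2  86.1] q [ 0.43  0.6  -0.85  2.    0.62  0.82 -0.84] F [-0.1  0.2 -1. ] T [ 0.01 -0.    0.06] w 26.4 59.3
[ 0.5807  0.1239 -0.0049] [ 0.0009 -0.0017  0.0051] rows 4.3
[0.5801 0.1236 0.2451] [ 0.0009 -0.0017  0.0051] rows 4.6
```

move_arm(rows="0.12 0.03 0 0 0 0 1;0.24 0.06 0 0 0 0 1;0.36 0.08 0 0 0 0 1;0.47 0.1 0 0 0 0.002 1;0.55 0.118 0 0 0 0.005 1;0.58 0.124 0.03 0.001 -0.001 0.005 1;0.58 0.124 0.1 0.001 -0.001 0.005 1;0.58 0.124 0.18 0.001 -0.001 0.005 1;0.58 0.124 0.24 0.001 -0.001 0.005 1;0.58 0.124 0.24 0.001 -0.001 0.005 1;0.58 0.124 0.24 0.001 -0.001 0.005 1")

```text
clock: 14.32
eef_pos: [537.3, 203.9, 120.0]
tool_rot: [-3.138, 0.005, 1.486]
force: [0.3, 0.5, -0.2]
width: 26.0
gripper_force: 59.3
```

```bash
python3 - <<'E'
from arc import *
st();p=comp(33,0); go([*p,81.5],85.6)
t=snap('top','top10.png');s=snap('side','side8.png')
cv2.imwrite('pics/s8c.png',np.hstack([cv2.resize(s['img'][150:400,90:340],None,fx=1.6,fy=1.6),cv2.resize(t['img'][100:300,100:300],None,fx=2,fy=2)])[:,:,::-1])
E
```

```text
t 14.32 p [537.3 203.9 120. ] rpy [-179.8    0.3   85.1] q [ 0.03  0.79 -0.72  1.82  0.71  0.81 -1.15] F [ 0.3  0.5 -0.2] T [ 0.03 -0.01 -0.05] w 26.0 59.3
[ 0.0243 -0.0019  0.1284] [-0.0021  0.0031 -0.0052] rows 0.9
```

View pics/s8c.png

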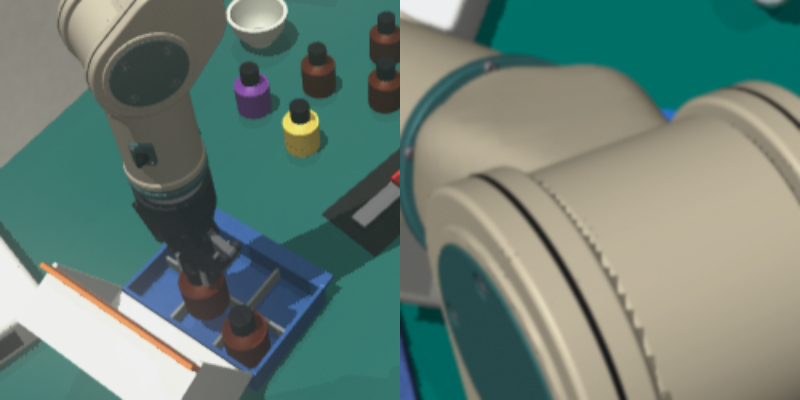

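move_arm(rows="0.024 -0.002 0 0 0.002 -0.004 1;0.024 -0.002 0.04 -0.001 0.002 -0.004 1;0.024 -0.002 0.08 -0.001 0.002 -0.004 1;0.024 -0.002 0.11 -0.001 0.002 -0.004 1;0.024 -0.002 0.127 -0.001 0.002 -0.004 1;0.024 -0.002 0.127 -0.001 0.002 -0.004 1;0.024 -0.002 0.127 -0.001 0.002 -0.004 1")

```text
clock: 15.0
eef_pos: [538.0, 213.8, 83.2]
tool_rot: [3.141, -0.001, 1.494]
force: [-0.4, -0.6, -1.0]
width: 26.2
gripper_force: 64.6
```

```bash
python3 - <<'E'
from arc import *
st();p=comp(33,0); go([*p,81],85.6)
E
```

```text
t 15.0 p [538.  213.8  83.2] rpy [ 1.80e+02 -1.00e-01  8.56e+01] q [-0.01  0.84 -0.68  1.84  0.77  0.74 -1.2 ] F [-0.4 -0.6 -1. ] T [-0.08  0.03 -0.04] w 26.2 64.6
[-0.0094 -0.0018  0.0074] [ 0.0005 -0.0009 -0.    ] rows 0.1
```

move_arm(rows="-0.007 0 0.004 0 0 0 1;-0.007 0 0.006 0 0 0 1;-0.007 0 0.006 0 0 0 1;-0.007 0 0.006 0 0 0 0;-0.007 0 0.006 0 0 0 0;-0.007 0 0.006 0 0 0 0;-0.007 0 -0.05 0 0 0 0;-0.007 0 -0.15 0 0 0 0;-0.007 0 -0.25 0 0 0 0;-0.007 0 -0.35 0 0 0 0;-0.007 0 -0.35 0 0 0 0")

```text
clock: 15.92
eef_pos: [540.6, 213.8, 194.4]
tool_rot: [3.132, -0.007, 1.494]
force: [0.2, 0.4, 0.3]
width: 42.6
gripper_force: 0.0
```

```bash
python3 - <<'E'
from arc import *
st();b=go([500,0,190],80);go([465,-130,190],70); go([525.9,-225.2,160],65);
E
```

```text
t 15.92 p [540.6 213.8 194.4] rpy [179.4  -0.4  85.6] q [ 0.07  0.7  -0.8   1.76  0.62  0.93 -1.08] F [0.2 0.4 0.3] T [ 0.11 -0.02 -0.01] w 42.6 0.0
[-0.721  -0.0801  0.009 ] [ 0.0062 -0.0046  0.062 ] rows 5.2
[-1.1621 -0.1629  0.0052] [ 0.0058 -0.0051  0.1731] rows 8.4
[-1.4635  0.0629  0.1054] [ 0.0055 -0.0054  0.2286] rows 10.6
```

move_arm(rows="-0.13 0.005 0.01 0.003 -0.002 0.02 0;-0.26 0.01 0.02 0.005 -0.005 0.04 0;-0.4 0.015 0.03 0.005 -0.005 0.06 0;-0.53 0.02 0.04 0.005 -0.005 0.08 0;-0.67 0.025 0.05 0.005 -0.005 0.1 0;-0.8 0.03 0.06 0.005 -0.005 0.12 0;-0.9 0.035 0.07 0.005 -0.005 0.14 0;-0.98 0.04 0.08 0.005 -0.005 0.14 0;-0.98 0.04 0.08 0.005 -0.005 0.14 0")

```text
clock: 16.67
eef_pos: [526.1, -90.0, 162.9]
tool_rot: [-3.135, 0.012, 1.264]
force: [-1.5, -0.1, -0.6]
width: 42.7
gripper_force: 0.0
```

```bash
python3 - <<'E'
from arc import *
st();t=snap('top','top11.png');check(t,('a1','a2','a3'));go([525.9,-225.2,140],73)
E
```

```text
t 16.67 p [526.1 -90.  162.9] rpy [-179.6    0.7   72.4] q [ 0.59  0.68 -0.74  1.9   0.64  0.82 -0.81] F [-1.5 -0.1 -0.6] T [-0.    0.06  0.02] w 42.7 0.0
a1 diff 94.2 a2 diff 26.5 a3 diff 109.4 
[-0.4415  0.1365  0.0812] [-0.0042  0.0056 -0.0042] rows 3.4
```

move_arm(rows="-0.12 0.04 0.02 -0.002 0.003 -0.002 0;-0.24 0.08 0.04 -0.004 0.005 -0.004 0;-0.35 0.11 0.06 -0.004 0.005 -0.004 0;-0.441 0.136 0.07 -0.004 0.005 -0.004 0;-0.441 0.136 0.081 -0.004 0.005 -0.004 0;-0.441 0.136 0.081 -0.004 0.005 -0.004 0;-0.441 0.136 0.081 -0.004 0.005 -0.004 0")

```text
clock: 17.3
eef_pos: [527.8, -219.3, 140.8]
tool_rot: [3.141, -0.003, 1.282]
force: [0.4, 0.6, -0.2]
width: 42.9
gripper_force: 0.0
```

```bash
python3 - <<'E'
from arc import *
st();s=snap('side','side9.png');t=snap('top','top12.png')
go([525.9,-225.2,73],73)
cv2.imwrite('pics/s9c.png',np.hstack([cv2.resize(s['img'][130:380,140:440],None,fx=1.6,fy=1.6),cv2.resize(t['img'][110:270,120:260],None,fx=2.5,fy=2.5)])[:,:,::-1])
E
```

```text
t 17.3 p [ 527.8 -219.3  140.8] rpy [ 1.80e+02 -1.00e-01  7.34e+01] q [ 0.8   0.76 -0.74  1.83  0.68  0.83 -0.57] F [ 0.4  0.6 -0.2] T [0.01 0.01 0.01] w 42.9 0.0
[-0.0229 -0.0014  0.2272] [ 0.0009 -0.0014  0.0059] rows 1.6
```

View pics/s9c.png

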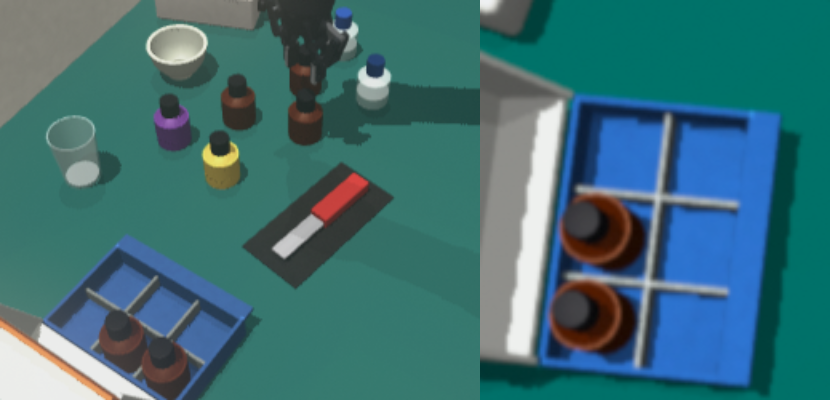

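The first amber stands in the middle back compartment, the blade is on the mat, and a3 is in place. I'll descend and grasp a3.

move_arm(rows="-0.022 -0.001 0.02 0 -0.001 0.005 0;-0.022 -0.001 0.1 0 -0.001 0.005 0;-0.022 -0.001 0.18 0 -0.001 0.005 0;-0.022 -0.001 0.226 0 -0.001 0.005 0;-0.022 -0.001 0.226 0 -0.001 0.005 0;-0.022 -0.001 0.226 0 -0.001 0.005 1;-0.022 -0.001 0.226 0 -0.001 0.005 1;-0.022 -0.001 0.226 0 -0.001 0.005 1;-0.022 -0.001 0.226 0 -0.001 0.005 1;-0.022 -0.001 0.226 0 -0.001 0.005 1")

```text
clock: 18.23
eef_pos: [525.6, -227.8, 73.6]
tool_rot: [3.14, 0.001, 1.272]
force: [-0.0, -0.6, -1.5]
width: 26.4
gripper_force: 59.0
```

move_arm(rows="0 0 -0.08 0 0 0 1;0 0 -0.18 0 0 0 1;0 0 -0.28 0 0 0 1;0 0 -0.36 0 0 0 1;0 0 -0.4 0 0 0 1;0 0 -0.4 0 0 0 1")

```text
clock: 18.73
eef_pos: [526.8, -227.8, 195.7]
tool_rot: [3.135, 0.001, 1.271]
force: [0.2, 0.4, -1.0]
width: 26.6
gripper_force: 59.3
```

```bash
python3 - <<'E'
from arc import *
st();go([*comp(33,-66),195],85.6)
E
```

```text
t 18.73 p [ 526.8 -227.8  195.7] rpy [1.796e+02 1.000e-01 7.290e+01] q [ 0.85  0.69 -0.79  1.78  0.61  0.93 -0.51] F [ 0.2  0.4 -1. ] T [ 0.04 -0.02  0.02] w 26.6 59.3
[ 1.4565e+00 -1.8360e-01 -6.0000e-04] [ 0.0038  0.0012 -0.1417] rows 10.6
```

move_arm(rows="0.12 -0.015 0 0 0 -0.012 1;0.25 -0.031 0 0 0 -0.025 1;0.38 -0.048 0 0 0 -0.037 1;0.5 -0.063 0 0 0 -0.05 1;0.63 -0.08 0 0 0 -0.062 1;0.76 -0.096 0 0 0 -0.075 1;0.88 -0.11 0 0 0 -0.09 1;0.96 -0.12 0 0 0 -0.11 1;1 -0.126 0 0 0 -0.13 1;1 -0.126 0 0 0 -0.141 1")

```text
clock: 19.57
eef_pos: [576.7, 74.0, 191.6]
tool_rot: [-3.141, -0.001, 1.5]
force: [0.5, 0.1, -1.7]
width: 25.8
gripper_force: 59.4
```

```bash
python3 - <<'E'
from arc import *
st();go([*comp(33,-66),120],85.6)
E
```

```text
t 19.57 p [576.7  74.  191.6] rpy [-1.799e+02 -1.000e-01  8.600e+01] q [ 0.32  0.72 -0.82  1.75  0.63  0.95 -0.83] F [ 0.5  0.1 -1.7] T [ 0.03  0.   -0.02] w 25.8 59.4
[0.4448 0.0569 0.2389] [-0.0007 -0.0006  0.004 ] rows 3.7
```

move_arm(rows="0.11 0.014 0 0 0 0.001 1;0.22 0.028 0 0 0 0.002 1;0.33 0.042 0 0 0 0.003 1;0.41 0.052 0.01 0 0 0.004 1;0.44 0.057 0.06 0 0 0.004 1;0.445 0.057 0.13 0 0 0.004 1;0.445 0.057 0.2 0 0 0.004 1;0.445 0.057 0.238 0 0 0.004 1;0.445 0.057 0.238 0 0 0.004 1;0.445 0.057 0.238 0 0 0.004 1;0.445 0.057 0.238 0 0 0.004 1")

```text
clock: 20.48
eef_pos: [605.5, 201.3, 121.8]
tool_rot: [3.14, 0.001, 1.486]
force: [0.7, 0.9, -0.9]
width: 26.0
gripper_force: 59.5
```

```bash
python3 - <<'E'
from arc import *
st();go([*comp(33,-66),80.3],85.6)
E
```

```text
t 20.48 p [605.5 201.3 121.8] rpy [179.9   0.   85.1] q [ 0.05  0.86 -0.73  1.65  0.7   0.91 -1.04] F [ 0.7  0.9 -0.9] T [0.   0.01 0.01] w 26.0 59.5
[ 0.0148 -0.0097  0.1382] [ 0.0009  0.0004 -0.0052] rows 1.0
```

move_arm(rows="0.013 -0.009 0 0 0 -0.005 1;0.013 -0.009 0.03 0 0 -0.005 1;0.013 -0.009 0.07 0 0 -0.005 1;0.013 -0.009 0.1 0 0 -0.005 1;0.013 -0.009 0.125 0 0 -0.005 1;0.013 -0.009 0.134 0 0 -0.005 1;0.013 -0.009 0.134 0 0 -0.005 1;0.013 -0.009 0.134 0 0 -0.005 1")

```text
clock: 21.15
eef_pos: [602.4, 206.3, 80.6]
tool_rot: [3.141, 0.001, 1.495]
force: [-0.3, -0.1, -1.5]
width: 26.0
gripper_force: 59.8
```

```bash
python3 - <<'E'
from arc import *
st();go([*comp(33,-66),80],85.6)
E
```

```text
t 21.15 p [602.4 206.3  80.6] rpy [180.    0.   85.7] q [ 0.02  0.91 -0.7   1.67  0.75  0.85 -1.08] F [-0.3 -0.1 -1.5] T [ 0.01  0.03 -0.01] w 26.0 59.8
[-0.0011  0.0022  0.0019] [0.0001 0.0004 0.0007] rows 0.0
```

move_arm(rows="0 0 0.003 0 0 0 1;0 0 0.003 0 0 0 0;0 0 0.003 0 0 0 0;0 0 0.003 0 0 0 0;0 0 -0.05 0 0 0 0;0 0 -0.15 0 0 0 0;0 0 -0.25 0 0 0 0;0 0 -0.37 0 0 0 0;0 0 -0.37 0 0 0 0")

```text
clock: 21.9
eef_pos: [605.6, 209.2, 199.3]
tool_rot: [3.131, -0.006, 1.495]
force: [0.8, 1.0, 2.0]
width: 42.6
gripper_force: 0.0
```

move_arm(rows="-0.13 0 0 0 0 0.02 0;-0.26 0 0 0 0 0.04 0;-0.4 0 0 0 0 0.06 0;-0.53 0 0 0 0 0.08 0;-0.67 0 0 0 0 0.1 0;-0.8 0 0 0 0 0.12 0;-0.9 0 0 0 0 0.14 0;-0.98 0 0 0 0 0.16 0;-0.98 0 0 0 0 0.16 0")

```text
clock: 22.65
eef_pos: [579.4, -94.8, 191.6]
tool_rot: [3.14, 0.006, 1.233]
force: [-0.8, -0.1, 0.3]
width: 42.6
gripper_force: 0.0
```

```bash
python3 - <<'E'
from arc import *
st();t=snap('top','top13.png');check(t,('a1','a2'));red(t);go([571.9,-315.2,140],70)
E
```

```text
t 22.65 p [579.4 -94.8 191.6] rpy [179.9   0.3  70.6] q [ 0.57  0.71 -0.76  1.74  0.6   0.94 -0.77] F [-0.8 -0.1  0.3] T [-0.01  0.02  0.01] w 42.6 0.0
a1 diff 117.7 a2 diff 121.0 
red [348.9 272.7] 780 [ 417.1 -124.1   23. ]
[-0.7143  0.2196  0.1752] [0.0007 0.0017 0.0099] rows 5.5
```

move_arm(rows="-0.12 0.037 0.02 0 0 0.003 0;-0.25 0.077 0.05 0 0.001 0.006 0;-0.38 0.117 0.08 0 0.001 0.01 0;-0.5 0.154 0.1 0 0.001 0.01 0;-0.62 0.19 0.13 0 0.001 0.01 0;-0.69 0.21 0.15 0 0.001 0.01 0;-0.7 0.216 0.17 0 0.001 0.01 0;-0.7 0.216 0.17 0 0.001 0.01 0")

```text
clock: 23.37
eef_pos: [573.5, -307.3, 139.9]
tool_rot: [-3.141, -0.001, 1.226]
force: [-0.2, 0.8, -0.8]
width: 42.8
gripper_force: 0.0
```

```bash
cat >> h.py <<'E'
def checks(s,names):
    r=load('side0')['img'].astype(int)
    for n in names:
        for z in(25,70):
            u,v=map(int,proj(s,[*CAPS[n],z])); k=7; w=np.s_[v-k:v+k,u-k:u+k]
            print(n,z,(u,v),'diff',round(float(np.abs(s['img'][w].astype(int)-r[w]).mean()),1),s['img'][v,u],r[v,u])
E
python3 - <<'E'
from arc import *
st();s=snap('side','side10.png');checks(s,('a1','a2'));go([571.9,-315.2,73],70)
E
```

```text
t 23.37 p [ 573.5 -307.3  139.9] rpy [-1.799e+02 -1.000e-01  7.020e+01] q [ 0.86  0.85 -0.73  1.6   0.66  0.96 -0.44] F [-0.2  0.8 -0.8] T [ 0.09 -0.01  0.02] w 42.8 0.0
a1 25 (290, 197) diff 3.3 [69 51 42] [66 48 40]
a1 70 (289, 184) diff 3.2 [39 47 43] [38 45 42]
a2 25 (331, 178) diff 2.4 [51 46 40] [48 44 40]
a2 70 (332, 164) diff 2.6 [42 49 47] [39 47 46]
[-0.0353  0.0039  0.226 ] [-0.0001 -0.0018  0.0045] rows 1.6
```

move_arm(rows="-0.028 0.004 0.02 0 -0.001 0.004 0;-0.028 0.004 0.1 0 -0.001 0.004 0;-0.028 0.004 0.18 0 -0.001 0.004 0;-0.028 0.004 0.226 0 -0.001 0.004 0;-0.028 0.004 0.226 0 -0.001 0.004 0;-0.028 0.004 0.226 0 -0.001 0.004 1;-0.028 0.004 0.226 0 -0.001 0.004 1;-0.028 0.004 0.226 0 -0.001 0.004 1;-0.028 0.004 0.226 0 -0.001 0.004 1;-0.028 0.004 0.226 0 -0.001 0.004 1")

```text
clock: 24.25
eef_pos: [572.7, -315.1, 74.4]
tool_rot: [3.14, 0.001, 1.222]
force: [-0.0, 0.3, -1.0]
width: 26.3
gripper_force: 59.0
```

move_arm(rows="0 0 -0.08 0 0 0 1;0 0 -0.18 0 0 0 1;0 0 -0.28 0 0 0 1;0 0 -0.36 0 0 0 1;0 0 -0.42 0 0 0 1;0 0 -0.42 0 0 0 1")

```text
clock: 24.75
eef_pos: [574.9, -315.2, 204.5]
tool_rot: [3.133, 0.001, 1.221]
force: [2.2, -0.3, -0.7]
width: 25.9
gripper_force: 59.2
```

```bash
python3 - <<'E'
from arc import *
st();go([*comp(-33,0),200],85.6)
E
```

```text
t 24.75 p [ 574.9 -315.2  204.5] rpy [1.795e+02 1.000e-01 7.000e+01] q [ 0.88  0.78 -0.77  1.54  0.6   1.06 -0.39] F [ 2.2 -0.3 -0.7] T [ 0.09 -0.08 -0.03] w 25.9 59.2
[ 1.3933 -0.6594  0.0077] [ 0.0055  0.0014 -0.1736] rows 11.1
```

move_arm(rows="0.11 -0.05 0 0 0 -0.015 1;0.22 -0.1 0 0 0 -0.03 1;0.34 -0.16 0 0.001 0 -0.045 1;0.46 -0.215 0 0.002 0 -0.06 1;0.58 -0.27 0 0.003 0 -0.075 1;0.7 -0.33 0 0.004 0.001 -0.09 1;0.82 -0.39 0 0.005 0.001 -0.11 1;0.92 -0.435 0 0.005 0.001 -0.13 1;1 -0.473 0 0.005 0.001 -0.15 1;1 -0.473 0 0.005 0.001 -0.173 1")

```text
clock: 25.58
eef_pos: [540.4, 23.6, 199.7]
tool_rot: [-3.135, -0.007, 1.505]
force: [-0.4, 0.2, -0.3]
width: 26.4
gripper_force: 59.4
```

```bash
python3 - <<'E'
from arc import *
st();go([*comp(-33,0),120],85.6);go([*comp(-33,0),81],85.6)
E
```

```text
t 25.58 p [540.4  23.6 199.7] rpy [-179.6   -0.4   86.2] q [ 0.45  0.67 -0.85  1.85  0.61  0.92 -0.76] F [-0.4  0.2 -0.3] T [ 0.02 -0.02 -0.01] w 26.4 59.4
[ 0.4007 -0.0523  0.2689] [-0.0043 -0.0044  0.0069] rows 3.5
[ 0.3998 -0.0514  0.3989] [-0.0043 -0.0044  0.0069] rows 4.1
```

move_arm(rows="0.11 -0.014 0 0 0 0.001 1;0.22 -0.028 0 0 0 0.002 1;0.32 -0.042 0 -0.002 -0.002 0.003 1;0.39 -0.05 0.01 -0.004 -0.004 0.006 1;0.402 -0.052 0.08 -0.004 -0.004 0.006 1;0.402 -0.052 0.16 -0.004 -0.004 0.006 1;0.402 -0.052 0.23 -0.004 -0.004 0.006 1;0.402 -0.052 0.268 -0.004 -0.004 0.006 1;0.402 -0.052 0.268 -0.004 -0.004 0.006 1;0.402 -0.052 0.268 -0.004 -0.004 0.006 1;0.402 -0.052 0.268 -0.004 -0.004 0.006 1;0.402 -0.052 0.268 -0.004 -0.004 0.006 1")

```text
clock: 26.58
eef_pos: [535.7, 137.6, 120.4]
tool_rot: [3.14, 0.003, 1.484]
force: [-0.7, -0.3, -1.9]
width: 25.9
gripper_force: 59.4
```

```bash
python3 - <<'E'
from arc import *
st();go([*comp(-33,0),81],85.6)
E
```

```text
t 26.58 p [535.7 137.6 120.4] rpy [179.9   0.2  85. ] q [ 0.15  0.77 -0.73  1.89  0.73  0.77 -1.08] F [-0.7 -0.3 -1.9] T [-0.08 -0.01 -0.08] w 25.9 59.4
[ 0.0246 -0.0141  0.1312] [ 0.0008  0.0022 -0.0066] rows 1.0
```

move_arm(rows="0.021 -0.012 0 0 0.002 -0.005 1;0.021 -0.012 0.03 0 0.002 -0.005 1;0.021 -0.012 0.07 0 0.002 -0.005 1;0.021 -0.012 0.1 0 0.002 -0.005 1;0.021 -0.012 0.122 0 0.002 -0.005 1;0.021 -0.012 0.128 0 0.002 -0.005 1;0.021 -0.012 0.128 0 0.002 -0.005 1;0.021 -0.012 0.128 0 0.002 -0.005 1")

```text
clock: 27.25
eef_pos: [531.4, 143.6, 80.1]
tool_rot: [-3.14, 0.002, 1.492]
force: [-0.5, -0.5, -1.1]
width: 26.2
gripper_force: 59.4
```

```bash
python3 - <<'E'
from arc import *
st();go([*comp(-33,0),80.8],85.6)
E
```

```text
t 27.25 p [531.4 143.6  80.1] rpy [-1.799e+02  1.000e-01  8.550e+01] q [ 0.11  0.82 -0.68  1.91  0.8   0.7  -1.14] F [-0.5 -0.5 -1.1] T [ 0.04  0.07 -0.01] w 26.2 59.4
[ 0.0056  0.0022 -0.0022] [-0.0011  0.0012 -0.0013] rows 0.0
```

move_arm(rows="0.003 0 0.001 0 0 0 1;0.003 0 0.001 0 0 0 0;0.003 0 0.001 0 0 0 0;0.003 0 0.001 0 0 0 0;0.003 0 -0.05 0 0 0 0;0.003 0 -0.15 0 0 0 0;0.003 0 -0.25 0 0 0 0;0.003 0 -0.37 0 0 0 0;0.003 0 -0.37 0 0 0 0")

```text
clock: 28.0
eef_pos: [535.2, 147.2, 197.8]
tool_rot: [3.133, -0.004, 1.492]
force: [0.3, 0.7, -1.1]
width: 42.9
gripper_force: 0.0
```

move_arm(rows="-0.12 0.04 0 0 0 0.02 0;-0.24 0.08 0 0 0 0.04 0;-0.36 0.12 0 0 0 0.06 0;-0.48 0.16 0 0 0 0.08 0;-0.6 0.2 0 0 0 0.1 0;-0.72 0.24 0 0 0 0.12 0;-0.84 0.28 0 0 0 0.12 0;-0.9 0.3 0 0 0 0.12 0;-0.9 0.3 0 0 0 0.12 0")

```text
clock: 28.75
eef_pos: [600.8, -139.0, 191.0]
tool_rot: [3.141, 0.005, 1.294]
force: [0.6, -0.0, -0.8]
width: 42.5
gripper_force: 0.0
```

```bash
python3 - <<'E'
from arc import *
st();s=snap('side','side11.png');checks(s,('a1',));t=snap('top','top14.png');red(t);go([628.4,-203.2,140],75)
E
```

```text
t 28.75 p [ 600.8 -139.   191. ] rpy [180.    0.3  74.1] q [ 0.63  0.75 -0.77  1.66  0.61  0.99 -0.64] F [ 0.6 -0.  -0.8] T [ 0.04 -0.03  0.01] w 42.5 0.0
a1 25 (290, 197) diff 7.4 [56 48 41] [66 48 40]
a1 70 (289, 184) diff 3.3 [38 45 43] [38 45 42]
red [348.9 272.7] 781 [ 417.1 -124.2   23. ]
[-0.2032  0.1537  0.1722] [-0.0005  0.0005 -0.005 ] rows 2.2
```

move_arm(rows="-0.1 0.075 0.03 0 0 -0.003 0;-0.19 0.14 0.06 0 0 -0.005 0;-0.2 0.153 0.1 0 0 -0.005 0;-0.2 0.153 0.14 0 0 -0.005 0;-0.2 0.153 0.17 0 0 -0.005 0;-0.2 0.153 0.17 0 0 -0.005 0;-0.2 0.153 0.17 0 0 -0.005 0")

```text
clock: 29.43
eef_pos: [628.4, -198.8, 140.9]
tool_rot: [-3.14, 0.0, 1.315]
force: [0.5, -0.1, -0.5]
width: 42.7
gripper_force: 0.0
```

```bash
python3 - <<'E'
from arc import *
st();s=snap('side','side12.png');checks(s,('a1',));go([628.4,-203.2,73],75)
E
```

```text
t 29.43 p [ 628.4 -198.8  140.9] rpy [-179.9    0.    75.3] q [ 0.67  0.87 -0.74  1.57  0.67  0.98 -0.54] F [ 0.5 -0.1 -0.5] T [ 0.04 -0.05 -0.04] w 42.7 0.0
a1 25 (290, 197) diff 4.1 [73 52 42] [66 48 40]
a1 70 (289, 184) diff 2.7 [38 45 43] [38 45 42]
[-0.0128  0.0018  0.2288] [-0.0003  0.0003  0.0033] rows 1.6
```

move_arm(rows="-0.011 0.002 0.02 0 0 0.003 0;-0.011 0.002 0.1 0 0 0.003 0;-0.011 0.002 0.18 0 0 0.003 0;-0.011 0.002 0.226 0 0 0.003 0;-0.011 0.002 0.226 0 0 0.003 0;-0.011 0.002 0.226 0 0 0.003 1;-0.011 0.002 0.226 0 0 0.003 1;-0.011 0.002 0.226 0 0 0.003 1;-0.011 0.002 0.226 0 0 0.003 1;-0.011 0.002 0.226 0 0 0.003 1")

```text
clock: 30.32
eef_pos: [628.8, -205.1, 74.1]
tool_rot: [3.141, 0.002, 1.306]
force: [0.4, 1.1, -1.3]
width: 26.2
gripper_force: 58.9
```

move_arm(rows="0 0 -0.08 0 0 0 1;0 0 -0.18 0 0 0 1;0 0 -0.28 0 0 0 1;0 0 -0.36 0 0 0 1;0 0 -0.42 0 0 0 1;0 0 -0.42 0 0 0 1")

```text
clock: 30.82
eef_pos: [631.1, -204.7, 204.3]
tool_rot: [3.134, 0.001, 1.306]
force: [1.0, -0.7, 0.2]
width: 26.1
gripper_force: 59.2
```

```bash
python3 - <<'E'
from arc import *
st();go([*comp(-33,66),200],85.6);go([*comp(-33,-66),200],85.6)
E
```

```text
t 30.82 p [ 631.1 -204.7  204.3] rpy [1.796e+02 1.000e-01 7.480e+01] q [ 0.69  0.8  -0.78  1.51  0.61  1.08 -0.49] F [ 1.  -0.7  0.2] T [-0.04 -0.09 -0.03] w 26.1 59.2
[ 0.9984 -0.8395  0.0071] [ 0.0047  0.0011 -0.1195] rows 9.4
[ 1.0806 -0.4072  0.0102] [ 0.0047  0.0011 -0.1195] rows 8.3
```

move_arm(rows="0.12 -0.045 0 0 0 -0.013 1;0.25 -0.094 0 0 0 -0.027 1;0.38 -0.143 0 0.002 0 -0.04 1;0.5 -0.188 0 0.004 0.001 -0.055 1;0.62 -0.234 0 0.004 0.001 -0.07 1;0.74 -0.279 0 0.004 0.001 -0.085 1;0.86 -0.324 0 0.004 0.001 -0.1 1;0.95 -0.358 0 0.004 0.001 -0.115 1;1 -0.377 0 0.004 0.001 -0.119 1;1 -0.377 0 0.004 0.001 -0.119 1")

```text
clock: 31.65
eef_pos: [596.0, 120.5, 198.9]
tool_rot: [-3.134, -0.005, 1.502]
force: [0.3, 0.5, -1.5]
width: 26.4
gripper_force: 59.3
```

```bash
python3 - <<'E'
from arc import *
st();go([*comp(-33,-66),120],85.6)
E
```

```text
t 31.65 p [596.  120.5 198.9] rpy [-179.6   -0.3   86. ] q [ 0.24  0.75 -0.82  1.67  0.62  1.01 -0.86] F [ 0.3  0.5 -1.5] T [ 0.04 -0.   -0.01] w 26.4 59.3
[0.0645 0.004  0.2632] [-0.005  -0.003   0.0048] rows 1.9
```

move_arm(rows="0.05 0.004 0 -0.002 -0.002 0.002 1;0.065 0.004 0.04 -0.004 -0.003 0.004 1;0.065 0.004 0.12 -0.005 -0.003 0.004 1;0.065 0.004 0.2 -0.005 -0.003 0.004 1;0.065 0.004 0.262 -0.005 -0.003 0.004 1;0.065 0.004 0.262 -0.005 -0.003 0.004 1;0.065 0.004 0.262 -0.005 -0.003 0.004 1;0.065 0.004 0.262 -0.005 -0.003 0.004 1")

```text
clock: 32.32
eef_pos: [600.3, 133.6, 120.8]
tool_rot: [3.14, 0.003, 1.487]
force: [-0.0, 0.2, -0.9]
width: 26.4
gripper_force: 59.3
```

```bash
python3 - <<'E'
from arc import *
st();go([*comp(-33,-66),80.5],85.6)
E
```

```text
t 32.32 p [600.3 133.6 120.8] rpy [179.9   0.2  85.2] q [ 0.16  0.84 -0.74  1.71  0.71  0.88 -0.97] F [-0.   0.2 -0.9] T [ 0.05 -0.04  0.02] w 26.4 59.3
[ 0.0214 -0.0098  0.1341] [ 0.001   0.0021 -0.0048] rows 1.0
```

move_arm(rows="0.018 -0.008 0 0 0.002 -0.004 1;0.018 -0.008 0.03 0 0.002 -0.004 1;0.018 -0.008 0.07 0 0.002 -0.004 1;0.018 -0.008 0.1 0 0.002 -0.004 1;0.018 -0.008 0.122 0 0.002 -0.004 1;0.018 -0.008 0.131 0 0.002 -0.004 1;0.018 -0.008 0.131 0 0.002 -0.004 1;0.018 -0.008 0.131 0 0.002 -0.004 1")

```text
clock: 32.98
eef_pos: [598.0, 139.3, 80.7]
tool_rot: [3.141, 0.001, 1.494]
force: [-0.4, -1.0, -1.8]
width: 26.4
gripper_force: 59.3
```

```bash
python3 - <<'E'
from arc import *
st();go([*comp(-33,-66),80.3],85.6)
E
```

```text
t 32.98 p [598.  139.3  80.7] rpy [180.    0.   85.6] q [ 0.13  0.89 -0.7   1.74  0.76  0.81 -1.01] F [-0.4 -1.  -1.8] T [-0.05 -0.    0.04] w 26.4 59.3
[ 0.0028 -0.0001  0.0015] [ 0.0005  0.0004 -0.0003] rows 0.0
```

move_arm(rows="0.002 0 0.002 0 0 0 1;0.002 0 0.002 0 0 0 0;0.002 0 0.002 0 0 0 0;0.002 0 0.002 0 0 0 0;0.002 0 -0.05 0 0 0 0;0.002 0 -0.15 0 0 0 0;0.002 0 -0.25 0 0 0 0;0.002 0 -0.37 0 0 0 0;0.002 0 -0.37 0 0 0 0")

```text
clock: 33.73
eef_pos: [601.3, 142.4, 199.1]
tool_rot: [3.13, -0.004, 1.493]
force: [0.7, 0.9, 0.4]
width: 42.9
gripper_force: 0.0
```

move_arm(rows="-0.13 0 -0.03 0 0 0 0;-0.26 0 -0.06 0 0 0 0;-0.4 0 -0.1 0 0 0 0;-0.53 0 -0.15 0 0 0 0;-0.65 0 -0.2 0 0 0 1;-0.7 0 -0.25 0 0 0 1;-0.7 0 -0.25 0 0 0 1")

```text
clock: 34.32
eef_pos: [582.8, -75.4, 269.4]
tool_rot: [3.136, 0.004, 1.485]
force: [0.1, 0.6, 0.1]
width: 6.4
gripper_force: 0.0
```

```bash
python3 - <<'E'
from arc import *
st();s=snap('side','side13.png');t=snap('top','top15.png');red(t)
cv2.imwrite('pics/f13.png',np.hstack([cv2.resize(s['img'][150:430,60:400],None,fx=1.2,fy=1.2),cv2.resize(t['img'][90:300,30:260],None,fx=1.6,fy=1.6)]).__getitem__(np.s_[:,:,::-1]) if 0 else np.hstack([cv2.resize(s['img'][150:430,60:400],(408,336)),cv2.resize(t['img'][90:300,30:260],(368,336))])[:,:,::-1])
cv2.imwrite('pics/sq.png',t['img'][:,:,::-1])
E
```

```text
t 34.32 p [582.8 -75.4 269.4] rpy [179.7   0.2  85.1] q [ 0.61  0.64 -0.89  1.66  0.55  1.11 -0.52] F [0.1 0.6 0.1] T [-0.01 -0.07  0.04] w 6.4 0.0
red [348.9 272.6] 773 [ 417.1 -124.1   23. ]
```

View pics/f13.png

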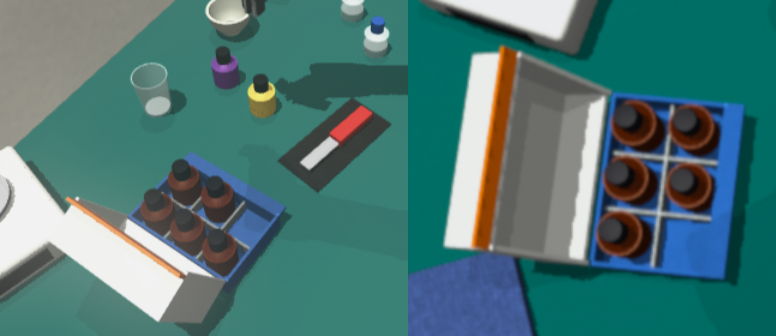

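All five bottles stand upright in their compartments (four placed, one stored) and the blade is on the mat. Next I close the lid from behind.

```bash
cat >> arc.py <<'E'
def closep(th,lead=0):
    e=np.array([-np.cos(th),np.sin(th)]);n=np.array([np.sin(th),np.cos(th)]);h=np.array([69,45.])
    c=h+138*e+67*n-[0,20] if th>=1.57 else h+115*e+67*n
    return c+[11+lead,14]
def cl(L,b=None,ex=0):
    for th in L:
        c=closep(th,ex); print(th,c.round(0),end=' '); b=go([*(C+X*c[0]),c[1]],85.6,0,b)
E
python3 - <<'E'
from arc import *
go([*(C+X*215),280],85.6);print(C+X*215)
E
```

```text
[ 1.5276 -0.2231 -0.0423] [ 0.0015  0.0002 -0.0014] rows 11.1
[551.19459105 392.46634173]
```

move_arm(rows="0.12 -0.018 -0.02 0 0 0 1;0.25 -0.037 -0.042 0 0 0 1;0.38 -0.056 -0.042 0 0 0 1;0.5 -0.073 -0.042 0 0 0 1;0.63 -0.092 -0.042 0 0 0 1;0.76 -0.111 -0.042 0 0 0 1;0.88 -0.129 -0.042 0 0 0 1;1 -0.146 -0.042 0 0 0 1;1 -0.146 -0.042 0 0 0 1")

```text
clock: 35.17
eef_pos: [556.4, 245.6, 279.8]
tool_rot: [-3.14, -0.008, 1.509]
force: [-0.5, 1.9, 1.0]
width: -0.1
gripper_force: 0.0
```

move_arm(rows="0.12 -0.018 0 0 0 0 1;0.24 -0.037 0 0 0 0 1;0.36 -0.055 0 0 0 0 1;0.48 -0.07 0 0 0 0 1;0.528 -0.077 0 0 0 0 1;0.528 -0.077 0 0 0 0 1;0.528 -0.077 0 0 0 0 1;0.528 -0.077 0 0 0 0 1")

```text
clock: 35.83
eef_pos: [549.7, 392.5, 278.5]
tool_rot: [3.141, 0.003, 1.495]
force: [0.2, 0.2, 1.1]
width: 0.1
gripper_force: 0.0
```

```bash
python3 - <<'E'
from arc import *
st();go([*(C+X*215),142],85.6)
E
```

```text
t 35.83 p [549.7 392.5 278.5] rpy [1.80e+02 1.00e-01 8.56e+01] q [-0.24  0.75 -0.82  1.38  0.56  1.25 -1.18] F [0.2 0.2 1.1] T [-0.05  0.01  0.03] w 0.1 0.0
[0.0015 0.0047 0.4551] [0.0002 0.0016 0.0004] rows 3.3
```

move_arm(rows="0.002 0.003 0.08 0 0 0 1;0.002 0.003 0.18 0 0 0 1;0.002 0.003 0.28 0 0 0 1;0.002 0.003 0.38 0 0 0 1;0.002 0.003 0.44 0 0 0 1;0.002 0.003 0.455 0 0 0 1;0.002 0.003 0.455 0 0 0 1")

```text
clock: 36.42
eef_pos: [551.4, 391.1, 141.4]
tool_rot: [-3.141, 0.003, 1.492]
force: [-0.6, 0.6, 0.4]
width: 0.2
gripper_force: 0.0
```

```bash
python3 - <<'E'
from arc import *
st();cl([1.95,1.85,1.75,1.65,1.57,1.47,1.37,1.27])
E
```

```text
t 36.42 p [551.4 391.1 141.4] rpy [-179.9    0.2   85.5] q [-0.26  0.89 -0.75  1.51  0.67  1.01 -1.27] F [-0.6  0.6  0.4] T [0.04 0.02 0.04] w 0.2 0.0
1.95 [193. 142.] [-0.0678 -0.0008 -0.0031] [-0.0006  0.0022 -0.0013] rows 0.5
1.85 [182. 153.] [-0.1042 -0.0008 -0.0389] [-0.0006  0.0022 -0.0013] rows 0.8
1.75 [171. 163.] [-0.144  -0.0007 -0.071 ] [-0.0006  0.0022 -0.0013] rows 1.2
1.65 [158. 171.] [-0.1869 -0.0007 -0.0989] [-0.0006  0.0022 -0.0013] rows 1.5
1.57 [147. 177.] [-0.223  -0.0006 -0.1181] [-0.0006  0.0022 -0.0013] rows 1.8
1.47 [135. 180.] [-0.2624 -0.0005 -0.1283] [-0.0006  0.0022 -0.0013] rows 2.1
1.37 [123. 185.] [-0.3036 -0.0005 -0.1445] [-0.0006  0.0022 -0.0013] rows 2.4
1.27 [110. 189.] [-0.3463 -0.0004 -0.1564] [-0.0006  0.0022 -0.0013] rows 2.7
```

move_arm(rows="-0.034 -0.001 -0.003 0 0.002 -0.001 1;-0.068 -0.001 -0.003 0 0.002 -0.001 1;-0.086 -0.001 -0.021 0 0.002 -0.001 1;-0.104 -0.001 -0.039 0 0.002 -0.001 1;-0.124 -0.001 -0.055 0 0.002 -0.001 1;-0.144 -0.001 -0.071 0 0.002 -0.001 1;-0.187 -0.001 -0.099 0 0.002 -0.001 1;-0.223 -0.001 -0.118 0 0.002 -0.001 1;-0.262 -0.001 -0.128 0 0.002 -0.001 1;-0.304 -0.001 -0.144 0 0.002 -0.001 1;-0.346 -0.001 -0.156 0 0.002 -0.001 1;-0.346 -0.001 -0.156 0 0.002 -0.001 1")

```text
clock: 37.42
eef_pos: [543.8, 285.0, 190.2]
tool_rot: [3.14, 0.002, 1.491]
force: [0.7, -0.1, 0.2]
width: -0.1
gripper_force: 0.2
```

```bash
python3 - <<'E'
from arc import *
st();s=snap('side','side14.png')
cl([1.17,1.07,.97,.87,.77,.67,.57,.47,.37,.3])
# numeric: orange pixels bounding box vs predicted lip edge for theta
a=s['img'].astype(int);m=(a[...,0]>150)&(a[...,1]>60)&(a[...,1]<150)&(a[...,2]<90);v,u=np.nonzero(m);print('orange',m.sum(),u.min(),u.max(),v.min(),v.max(),u.mean(),v.mean())
for th in(1.0,1.1,1.2,1.27,1.4):
    e=np.array([-np.cos(th),np.sin(th)]);n=np.array([np.sin(th),np.cos(th)]);q=np.array([69,45])+147*e+8*n
    print(th,np.round(proj(s,[*(comp(q[0],0)),q[1]]),0))
E
```

```text
t 37.42 p [543.8 285.  190.2] rpy [1.799e+02 1.000e-01 8.540e+01] q [-0.06  0.76 -0.8   1.67  0.63  1.   -1.17] F [ 0.7 -0.1  0.2] T [ 0.06 -0.02 -0.06] w -0.1 0.2
1.17 [ 97. 191.] [-0.0372 -0.0014 -0.005 ] [ 0.0005  0.0013 -0.0014] rows 0.3
1.07 [ 84. 192.] [-0.0815 -0.0013 -0.0083] [ 0.0005  0.0013 -0.0014] rows 0.6
0.97 [ 70. 192.] [-0.1258 -0.0012 -0.0072] [ 0.0005  0.0013 -0.0014] rows 0.9
0.87 [ 57. 190.] [-0.1698 -0.0011 -0.0017] [ 0.0005  0.0013 -0.0014] rows 1.2
0.77 [ 44. 187.] [-0.213  -0.001   0.0082] [ 0.0005  0.0013 -0.0014] rows 1.5
0.67 [ 31. 183.] [-0.255  -0.001   0.0224] [ 0.0005  0.0013 -0.0014] rows 1.8
0.57 [ 19. 177.] [-0.2954 -0.0009  0.0407] [ 0.0005  0.0013 -0.0014] rows 2.1
0.47 [  8. 171.] [-0.3338 -0.0008  0.0629] [ 0.0005  0.0013 -0.0014] rows 2.4
0.37 [ -3. 163.] [-0.3698 -0.0008  0.0889] [ 0.0005  0.0013 -0.0014] rows 2.7
0.3 [-10. 157.] [-0.3933 -0.0007  0.1091] [ 0.0005  0.0013 -0.0014] rows 2.9
orange 764 181 369 221 329 290.413612565445 274.78795811518324
1.0 [221. 288.]
1.1 [216. 291.]
1.2 [210. 295.]
1.27 [206. 298.]
1.4 [198. 305.]
```

move_arm(rows="-0.037 -0.001 -0.005 0 0.001 -0.001 1;-0.081 -0.001 -0.008 0 0.001 -0.001 1;-0.126 -0.001 -0.007 0 0.001 -0.001 1;-0.17 -0.001 -0.002 0 0.001 -0.001 1;-0.213 -0.001 0.008 0 0.001 -0.001 1;-0.255 -0.001 0.022 0 0.001 -0.001 1;-0.295 -0.001 0.041 0 0.001 -0.001 1;-0.334 -0.001 0.063 0 0.001 -0.001 1;-0.37 -0.001 0.089 0 0.001 -0.001 1;-0.393 -0.001 0.109 0 0.001 -0.001 1;-0.393 -0.001 0.109 0 0.001 -0.001 1;-0.393 -0.001 0.109 0 0.001 -0.001 1")

```text
clock: 38.47
eef_pos: [533.3, 172.0, 155.8]
tool_rot: [-3.141, -0.004, 1.496]
force: [0.3, 0.4, 0.7]
width: 0.0
gripper_force: 0.0
```

```bash
python3 - <<'E'
from arc import *
st();s=snap('side','side15.png')
cl([.2,.1,.05,0,-.03])
a=s['img'].astype(int);m=(a[...,0]>130)&(a[...,1]>60)&(a[...,1]<160)&(a[...,2]<90)&(a[...,0]-a[...,2]>70);m[:,330:]=0;v,u=np.nonzero(m);print('orange',m.sum(),u.min(),u.max(),v.min(),v.max(),u.mean().round(1),v.mean().round(1))
for th in(.1,.2,.3,.4,.6):
    e=np.array([-np.cos(th),np.sin(th)]);n=np.array([np.sin(th),np.cos(th)]);q=np.array([69,45])+147*e+8*n
    print(th,np.round(proj(s,[*(comp(q[0],100)),q[1]]),0))
E
```

```text
t 38.47 p [533.3 172.  155.8] rpy [-180.    -0.2   85.7] q [ 0.13  0.74 -0.79  1.84  0.68  0.85 -1.08] F [0.3 0.4 0.7] T [0.05 0.01 0.03] w 0.0 0.0
0.2 [-19. 148.] [-0.0474  0.0025  0.0293] [-0.     -0.0031  0.002 ] rows 0.4
0.1 [-28. 137.] [-0.0754  0.0025  0.0637] [-0.     -0.0031  0.002 ] rows 0.7
0.05 [-32. 132.] [-0.0881  0.0024  0.0819] [-0.     -0.0031  0.002 ] rows 0.9
0 [-35. 126.] [-0.0998  0.0024  0.1007] [-0.     -0.0031  0.002 ] rows 1.0
-0.03 [-37. 123.] [-0.1064  0.0024  0.1123] [-0.     -0.0031  0.002 ] rows 1.1
orange 153 232 294 221 317 269.4 282.8
0.1 [295. 317.]
0.2 [294. 315.]
0.3 [292. 312.]
0.4 [290. 310.]
0.6 [284. 309.]
```

move_arm(rows="-0.03 0.002 0.015 0 -0.003 0.002 1;-0.047 0.002 0.029 0 -0.003 0.002 1;-0.062 0.002 0.046 0 -0.003 0.002 1;-0.075 0.002 0.064 0 -0.003 0.002 1;-0.088 0.002 0.082 0 -0.003 0.002 1;-0.096 0.002 0.094 0 -0.003 0.002 1;-0.096 0.002 0.1 0 -0.003 0.002 1;-0.096 0.002 0.1 0 -0.003 0.002 1")

```text
clock: 39.18
eef_pos: [532.1, 142.9, 126.4]
tool_rot: [3.141, 0.002, 1.493]
force: [0.9, -0.3, 0.2]
width: 0.1
gripper_force: 0.0
```

```bash
python3 - <<'E'
from arc import *
st()
E
```

```text
t 39.18 p [532.1 142.9 126.4] rpy [1.80e+02 1.00e-01 8.55e+01] q [ 0.16  0.76 -0.75  1.89  0.74  0.79 -1.08] F [ 0.9 -0.3  0.2] T [ 0.05 -0.02 -0.  ] w 0.1 0.0
```

move_arm(rows="0 0 0.004 0 0 0 1;0 0 0.008 0 0 0 1;0 0 0.012 0 0 0 1;0 0 0.012 0 0 0 1")

```text
clock: 39.52
eef_pos: [532.4, 143.4, 125.8]
tool_rot: [3.139, 0.003, 1.493]
force: [-6.8, -4.2, 25.4]
width: -0.1
gripper_force: 13.0
```

```bash
python3 - <<'E'
from arc import *
st();s=snap('side','side16.png')
a=s['img'].astype(int);r=load('side0')['img'].astype(int)
d=np.abs(a-r)[260:400,150:310].mean(2);print('diff vs start',d.mean(), (d>40).sum())
E
```

```text
t 39.52 p [532.4 143.4 125.8] rpy [179.8   0.2  85.6] q [ 0.15  0.76 -0.75  1.89  0.74  0.79 -1.09] F [-6.8 -4.2 25.4] T [-1.08  1.43 -0.07] w -0.1 13.0
diff vs start 11.944077380952383 1440
```

move_arm(rows="0 0 -0.05 0 0 0 1;0 0 -0.15 0 0 0 1;0 0 -0.3 0 0 0 1;0 0 -0.4 0 0 0 1;-0.12 0.06 -0.4 0 0 0 1;-0.25 0.13 -0.4 0 0 0 1;-0.37 0.2 -0.4 0 0 0 1;-0.5 0.27 -0.4 0 0 0 1;-0.62 0.33 -0.4 0 0 0 1;-0.74 0.4 -0.4 0 0 0 1;-0.85 0.45 -0.4 0 0 0 1;-0.85 0.45 -0.4 0 0 0 1")

```text
clock: 40.57
eef_pos: [649.0, -132.6, 241.5]
tool_rot: [3.14, 0.007, 1.48]
force: [-0.4, -1.5, -1.1]
width: -0.3
gripper_force: 0.0
```

```bash
python3 - <<'E'
from arc import *
st();s=snap('side','side17.png');t=snap('top','top16.png');red(t)
for n,i,w in(('side0',s,np.s_[250:400,150:310]),('top0',t,np.s_[120:275,120:250])):
    d=np.abs(i['img'].astype(int)-load(n)['img'])[w].mean(2);print(n,d.mean(),(d>40).sum())
def f(n): return load(n)['img']
cv2.imwrite('pics/fin.png',np.hstack([cv2.resize(s['img'][120:420,130:480],(420,360)),cv2.resize(t['img'][80:320,120:400],(380,360))])[:,:,::-1])
E
```

```text
t 40.57 p [ 649.  -132.6  241.5] rpy [179.9   0.4  84.8] q [ 0.61  0.78 -0.85  1.47  0.62  1.17 -0.44] F [-0.4 -1.5 -1.1] T [-0.11  0.03 -0.02] w -0.3 0.0
red [348.9 272.7] 778 [ 417.1 -124.1   23. ]
side0 0.8950833333333333 12
top0 1.0007609594706368 0
```

View pics/fin.png

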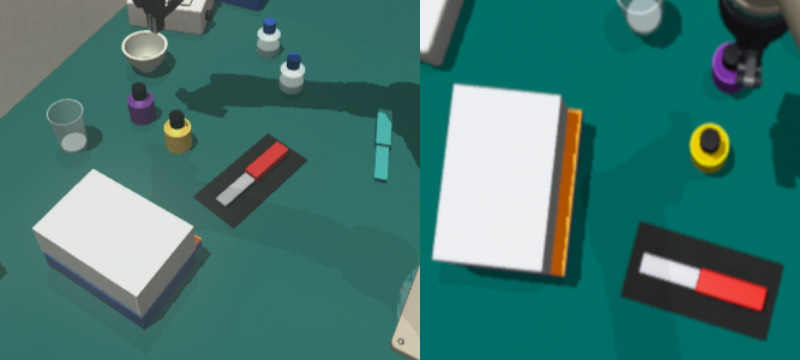

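The lid is shut, matching the start picture in both views. No amber bottle is left on the bench, and the blade lies centred on the mat. I'm handing in.

```bash
python3 -c "
from cell import *
print(finish_job())"
```

```text
the job is handed in; nothing more can be done
None
```

The job is handed in at about 41 s: I pried the lid open with the blade, stood all four ambers in free compartments, closed the lid fully, and laid the blade flat on its mat, about 1 mm from centre.

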